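Load the drip rack with parts baskets

TASK

Get the drip rack ready and load it: swing its blue hook arm (black knob at its end) back to its stop and lock it there by putting the red-headed pin all the way down through the arm and the bracket beneath. Then hang every parts basket that is on the bench by its handle, one on each hook, and finally press the red plunger of the drain timer right down to its stop and let it come up again, leaving the baskets hanging and the pin in.

Things in the scene. Friction and masses are not known exactly. Their poses are not given: they have to be found in the camera images.
- hinge_axis (a point): Point on the vertical hinge axis of the blue swing arm (dark column, 34 mm thick, on a grey foot), 155 mm above the bench. Its axes are those of the fixed rack: +x away from the robot when the rack is not turned, z up. With the arm at its stop the arm's rail runs from here along this frame's -y for 400 mm. The rack is fixed to the bench; its place and yaw vary.
- swing_arm (a joint): Angle of the swing arm about the column: 0 = against its stop (lock holes in line), growing as the far end comes toward the robot, at most 0.6 rad. Stays where left: friction 0.35 N m, no spring. The rail is 14 mm square, its centre 155 mm above the bench.
- end_knob (a point): Centre (height 190 mm) of the upright black knob at the far end of the swing arm: 20 mm in diameter, 40 mm tall (168 to 208 mm), 388 mm from the hinge axis, moves with the arm. Axes: those of the arm (y along the rail toward the hinge axis).
- lug_hole (a point): Mouth of the vertical hole (13 mm wide) in the top of the blue arm's tail lug, 55 mm from the hinge axis on the side away from the hooks, 150 mm above the bench. Lug 10 mm thick, 36 by 32 mm; moves with the arm. Axes: those of the arm (x at right angles to it). The arm's round hub begins 33 mm from the hole's centre along -y and stands up to 180 mm, so fingers closing along x have the most room.
- bracket_hole (a point): Mouth of the vertical through hole (13 mm wide, plate 10 mm thick) in the fixed grey bracket under the tail lug, 128 mm above the bench; it lies under lug_hole when the arm is at its stop.
- pin_grip (a point): Lock pin, stands upright in a wooden block (60 x 60 x 52 mm, fixed, place varies). This point is on its axis in the red grip, a cylinder 18 mm in diameter and 36 mm tall, 14 mm below the grip's top end and 22 mm above the underside of the grip. Beneath the grip: a steel collar 28 mm wide and 4 mm thick, then the 10 mm shank, 44 mm long with a tapered end. z points up along the pin. Lift it 60 mm or more to clear the block.
- pin_shoulder (a point): Point on the pin's axis at the underside of its collar, 26 mm below pin_grip, 44 mm above its lower end; it rests on the lug's top (at lug_hole) when the pin is fully in.
- hook_1 (a point): Seat of the hook nearest the column: point on top of the hook's level round bar (8 mm thick), 201 mm above the bench. The hooks point along this frame's -x, at right angles to the rail, and are 120 mm apart along y; the seat is 55 mm in front of the rail, the upturned tip 39 mm farther out, its top 19 mm above the seat. The hook bar is level from a riser above the rail to the tip. Moves with the arm.
- hook_2 (a point): The same for the middle hook.
- hook_3 (a point): The same for the hook nearest the end knob.
- bail_1 (a point): Centre of the level top bar of the white basket's rigid square steel handle. The bar is 9 x 9 mm, 96 mm long along this frame's y; its centre is 115.5 mm above the basket's underside. Basket: 64 (x) by 90 (y) by 40 mm, about 0.2 kg, two small armatures fixed inside (up to 41 mm). The opening under the bar is 90 mm wide and 70 mm high down to the rim; the basket is the same both ways round. Hung on a hook it swings freely, for many seconds if struck. May be absent.
- bail_2 (a point): The same for the green basket. May be absent.
- bail_3 (a point): The same for the orange basket. May be absent.
- basket_1: White basket; origin at the centre of its underside, z up.
- basket_2: Green basket; origin at the centre of its underside, z up.
- basket_3: Orange basket; origin at the centre of its underside, z up.
- plunger_top (a point): Top centre of the red mushroom head (30 mm wide, 58 mm above the bench when up) of the round white drain timer (84 mm wide, 32 mm tall, fixed to the bench, place varies). Moves down as it is pressed.
- plunger (a joint): How far the plunger is pressed: 0 = up, 0.012 m = at its stop. Spring: 2 N at the start, 5 N at the stop; it comes back up when let go.
There are look-alikes about, which are no part of the job. What is meant by the part that bears pin_grip is not turquoise, and is the smaller of those in its own colour.

How it is judged:
By the outcome, as a careful person would: the job done as asked, in the order asked, and still so for the second after the job is handed in, with the robot touching nothing.
Of basket_1, basket_2, basket_3 only 2 to 3 are there at a start; the rules pass over those that are not, and their reading is None.
At some moment in a run one of basket_1, basket_2, basket_3 may be knocked a few centimetres aside while the robot is not near it.
It also fails if it takes over 210 s, if anything falls off the work surface, if the arm or the gripper's body presses on something with over 40 N, if the wrist force passes 120 N, or if a joint passes its speed limit or range.

ROBOT

A 6-joint arm with a two-finger parallel gripper is mounted at the origin on a cart in front of the work surface, level with it; the furniture and walls round the work are solid. World frame = base frame: x ahead of the robot, y to its left, z up, the work surface at z = 0. Lengths are in m, angles in degrees, forces in N, time in s.
With the tool pointing down it reaches from about 0.35 to 0.975 m from the base axis. Payload 4.9 kg.
Tool frame: the origin (TCP) lies on the mounting face of the last link; the fingertips stand 173 mm ahead of it and the grasp point (between the pads) lies 155 mm ahead of it; z points along the fingers, y is the direction in which the jaws open and shut (so a half turn about z gives the same grasp; the last joint's range is limited). The gripper opens to 85 mm and grips with 20 to 120 N. Pads are 22 mm wide; open, the fingers measure 114 mm over their backs; the gripper's body (76 mm by 85 mm) begins 54 mm behind the grasp point. The pads swing forward as they close: fully open they stand 13 mm farther back than shut.
Start: joints at [-75.63, 3.019, 92.412, -0, 84.569, -6.818], TCP at [0.226, -0.583, 0.405] pointing down, gripper open.
Joint ranges: [-172.51, 172.51], [-57.92, 126.97], [3.15, 148.05], [-58.71, 238.71], [5.1, 150.11], [-179.66, 179.66]. Speed limits (degrees/s): [147.25, 147.25, 180, 180, 180, 180].

INTERFACE

Orientations are given as a 3x3 rotation matrix whose columns are the frame's x, y, z axes.
In Python, from plant import ctrl, get_image, camera_info, order gives the robot as it stands.
- The arm moves only by the tool carry_out, never from a script. Its argument "rows" is a list of rows, each a list of 5 numbers: the shift along the tool's x, y, z in units of 0.04 m (1.0 is 0.04 m), then the turn about the tool's z in units of 0.08 rad (1.0 is 0.08 rad), then the closure in counts, from 0 (fully open) to 255 (shut). A call has 1 to 5 rows; each row shifts and turns the commanded pose from where the row before left it, along the tool's axes as they then stand; what a row does not reach is not made up. A row lasts 1/10 s, in which the tool goes at most 50 mm and 8.59 degrees, less where a joint would pass 70% of its speed; a pose out of reach is approached as far as the arm can. A call with a number of a shift or a turn outside -1 to 1 is refused whole. A call with a gripper value outside its range is refused whole. The fingers move at their own pace and stop on an object; "force" is the grip in N (left out, the last holds). Time passes only in rows, so rows that do not move let the fingers close. It gives the time, the measured TCP pose, the force and the opening at its end, in the units of the state.
- ctrl.get_state(): the state, without advancing time (a new reading comes with each control period).
- get_image(name): name is "scene" or "top"; returns (picture, depth): 420x560x3 uint8, red, green, blue; 420x560 float32, m along the optical axis (not along the pixel's ray), 0 where there is no reading.
- camera_info(name): a dict with "fx", "fy", "cx", "cy" (pixels), "dist" ([k1, k2, p1, p2, k3] as OpenCV has them; the pictures are not rectified), "xyz" and "rotation" of the camera in the world. Camera axes: x right, y down, z forward; pixel columns grow to the right and rows downward; lengths in m; the calibration is good to about 2 mm. A picture is of the moment at which its call begins. camera_info takes no time and is no camera call.
- order.close_job(): hands the job in, once; it reports no verdict.
The state is a dict: "clock": time; "joint_positions": joint angles; "joint_vel": joint speeds; "joint_efforts": joint torques, N m; "eef_pos": TCP position; "orientation": TCP orientation; "wrist_force": force on the tool from outside, world axes, zero at the start; "torque": the same for the moment, N m; "gripper_width": finger opening in m.
Only numpy, scipy, OpenCV 4.12 (cv2) and the standard library are available. Lean on these libraries where they do the work, as an engineer would, in place of code of your own. Each camera call takes 0.05 s, during which the arm holds its last target. There are 200 camera calls.

## Working session

There is one attempt and no reset: what is moved stays moved. The work goes in short steps, Python scripts to look and compute and a tool call to move; the robot and the scene stay as the last step left them, time stands still between calls to the robot, and variables do not carry over. Pictures are saved under pics/ and viewed, about 12 in all and at most 16, crops included, and the job is handed in when it is done.

Besides the shell and the picture viewer there is one more tool, called after "Request:" by a JSON object that holds its "api" and its "payload", one argument or row to a line. carry_out: Moves the arm, as the interface text tells. Shifts and turns lie within -1 to 1; 1 stands for 0.04 m of shift or 0.08 rad of turn. Its arguments: {"type":"object","properties":{"rows":{"type":"array"},"force":{"type":"number"}},"required":["rows"]}

```bash
mkdir -p pics; ls; cat > h.py <<'E'
import numpy as np, cv2
from plant import ctrl, get_image, camera_info, order
def grab(n):
    p,d=get_image(n); return p,d
def world(n,uv,depth=None,z=None):
    c=camera_info(n); K=np.array([[c['fx'],0,c['cx']],[0,c['fy'],c['cy']],[0,0,1.]])
    u=cv2.undistortPoints(np.array(uv,float).reshape(-1,1,2),K,np.array(c['dist'],float)).reshape(-1,2)
    r=np.c_[u,np.ones(len(u))]; R=np.array(c['rotation']).reshape(3,3); w=r@R.T; o=np.array(c['xyz'])
    if z is not None: t=(z-o[2])/w[:,2]
    else: t=np.asarray(depth,float)
    return o+w*np.reshape(t,(-1,1))
def cloud(n,d):
    h,w=d.shape; v,u=np.mgrid[:h,:w]
    return world(n,np.c_[u.ravel(),v.ravel()],depth=d.ravel()).reshape(h,w,3)
def save(n,p): cv2.imwrite('pics/'+n,p[:,:,::-1])
E
python3 - <<'E'
from h import *
for n in('scene','top'):
    p,d=grab(n); save(n+'0.png',p); np.savez(n+'0.npz',p=p,d=d)
    print(n,camera_info(n))
print(ctrl.get_state())
E
```

```text
pics
scene {'fx': 462.00579493478205, 'fy': 462.00579493478205, 'cx': 271.723881641583, 'cy': 201.55566322343591, 'dist': array([0.01459182, 0.        , 0.        , 0.        , 0.        ]), 'xyz': array([-0.26954006,  0.83571409,  0.8040876 ]), 'rotation': array([[-0.74868247, -0.33027043,  0.57480083],
       [-0.66292508,  0.37009924, -0.65081248],
       [ 0.00221077, -0.86830179, -0.49603137]])}
top {'fx': 386.9373178647913, 'fy': 386.9373178647913, 'cx': 279.34044118111257, 'cy': 213.32769806564687, 'dist': array([-0.02555086,  0.        ,  0.        ,  0.        ,  0.        ]), 'xyz': array([ 0.35645581, -0.03312864,  1.09518981]), 'rotation': array([[-0.01164292, -0.98932211,  0.14527974],
       [-0.99988105,  0.01298856,  0.00831731],
       [-0.01011547, -0.14516562, -0.98935566]])}
{'clock': 0.1, 'joint_positions': array([-7.56308556e+01,  3.05468876e+00,  9.24828451e+01, -2.03802241e-04,
        8.45696042e+01, -6.82018393e+00]), 'joint_vel': array([ 0.01520419, -0.12743206, -0.17084747, -0.01142753, -0.08868274,
       -0.0540831 ]), 'joint_efforts': array([ 4.02301039e-04, -3.94902027e+01, -3.71361995e+01, -1.16641550e-04,
        3.90710193e-03, -1.96696215e-05]), 'eef_pos': array([ 0.22582785, -0.58252275,  0.40358693]), 'orientation': array([[ 9.32391068e-01,  3.61450796e-01, -4.67482607e-04],
       [ 3.61451032e-01, -9.32389336e-01,  1.81053495e-03],
       [ 2.18543501e-04, -1.85709869e-03, -9.99998252e-01]]), 'wrist_force': array([-0.2407537 , -0.88927872, -0.16494754]), 'torque': array([ 0.00063871, -0.02675845,  0.03017842]), 'gripper_width': 0.08570875187184708}
```

View pics/scene0.png

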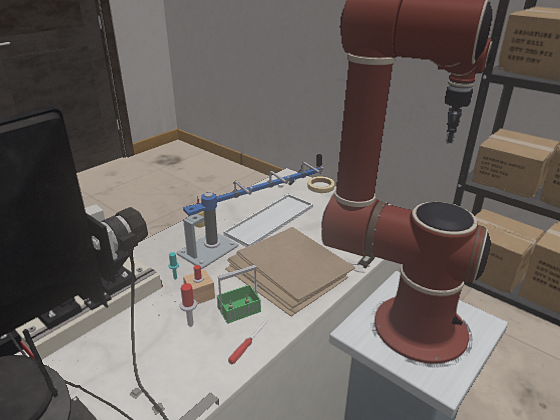

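View pics/top0.png

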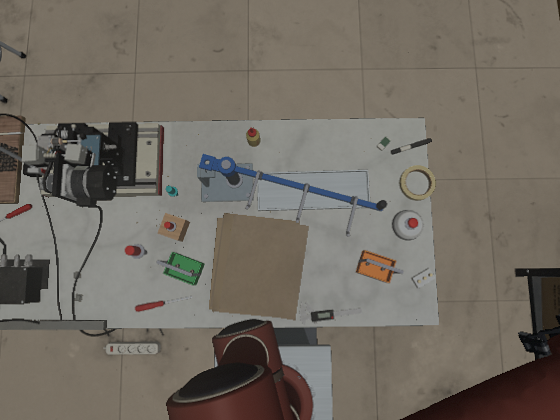

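Top view: hub at (227,164), knob (382,205), lug (207,160), green basket (184,267), orange (377,265), no white one, and the timer at (408,224). The pin could be the red one in the wooden block (170,225), the larger red one (133,251), or the turquoise one (172,190). The block one fits, because it is red and smaller. I'll confirm that in a crop while measuring.

```bash
python3 - <<'E'
from h import *
a=np.load('top0.npz');p,d=a['p'],a['d'];C=cloud('top',d)
hsv=cv2.cvtColor(p,cv2.COLOR_RGB2HSV);H,S,V=cv2.split(hsv)
Z=C[:,:,2]
on=(C[:,:,0]>0.2)&(C[:,:,0]<1.0)&(abs(C[:,:,1])<0.75)
def rep(name,m,mn=15):
    n,l,st,ce=cv2.connectedComponentsWithStats((m&on).astype(np.uint8))
    for i in range(1,n):
        if st[i,4]>=mn:
            q=C[l==i]; print(name,st[i],ce[i].round(1),'med',np.median(q,0).round(4),'zmax',np.percentile(q[:,2],95).round(3))
rep('red',((H<6)|(H>172))&(S>150)&(V>80))
rep('green',(H>45)&(H<75)&(S>100),60)
rep('orange',(H>7)&(H<20)&(S>170),60)
rep('blue',(H>105)&(H<125)&(S>120),60)
rep('black_knob',(Z>.18)&(V<60)&(C[:,:,0]>.3)&(C[:,:,1]<-.1))
rep('turq',(H>84)&(H<98)&(S>120))
rep('hub',(Z>.170)&(Z<.187)&(H>105)&(H<125)&(S>120))
rep('high',(Z>.19)&(Z<.24)&(C[:,:,0]>.4),3)
rep('bail',(Z>.100)&(Z<.125)&(C[:,:,0]>.3),10)
print('timer',)
s=np.load('scene0.npz')['p']
cr=cv2.resize(s[240:340,150:280],None,fx=5,fy=5,interpolation=cv2.INTER_CUBIC)
ct=cv2.resize(p[120:290,110:430],None,fx=2.4,fy=2.4,interpolation=cv2.INTER_CUBIC)
save('crop1.png',cr); save('crop2.png',ct)
E
```

```text
red [248 128   8   8  35] [251.9 132.2] med [0.7322 0.048  0.0754] zmax 0.097
red [ 11 204  20  13  97] [ 20.4 209.8] med [0.5346 0.7206 0.0159] zmax 0.02
red [409 218   9   9  65] [412.7 222.3] med [ 0.4802 -0.3854  0.0556] zmax 0.059
red [164 222   6   6  29] [166.7 224.6] med [0.4772 0.2708 0.0903] zmax 0.093
red [125 246   9   9  63] [129.4 249.9] med [0.4108 0.3563 0.1196] zmax 0.122
red [152 301  11   7  27] [158.2 304. ] med [0.2676 0.3098 0.0126] zmax 0.017
red [136 304  14   7  43] [141.9 307.7] med [0.2575 0.3553 0.0161] zmax 0.021
green [172 253  30  20 326] [186.1 262.8] med [0.3793 0.2401 0.0017] zmax 0.038
green [167 269  30  16 162] [181.8 276. ] med [0.3431 0.2513 0.0014] zmax 0.037
blue [199 154  58  23 460] [222.8 165.5] med [0.6161 0.1195 0.159 ] zmax 0.174
blue [262 174  42  15 209] [282.4 181.1] med [ 0.5742 -0.0328  0.1605] zmax 0.163
blue [309 186  42  16 209] [329.7 193.7] med [ 0.5403 -0.1484  0.1605] zmax 0.163
blue [357 199  20  10  98] [366.5 203.6] med [ 0.5146 -0.2381  0.1605] zmax 0.163
black_knob [377 200  10  10  61] [381.3 204.2] med [ 0.5059 -0.2644
[... 1078 characters left out ...]
25 128] [114.5 157. ] med [0.6508 0.4045 0.1122] zmax 0.124
bail [ 13 155   9   5  30] [ 16.7 157.3] med [0.6611 0.6759 0.1145] zmax 0.123
bail [227 173  10   6  19] [232.1 175.8] med [0.6004 0.0961 0.1091] zmax 0.117
bail [198 174   7   6  16] [200.7 176.9] med [0.5975 0.1788 0.1199] zmax 0.125
bail [205 175  10   3  14] [209.  176.3] med [0.5979 0.1568 0.1236] zmax 0.125
bail [100 214   3   5  14] [101.  216.1] med [0.5001 0.4384 0.1099] zmax 0.121
bail [125 246  12  10  96] [130.3 250.4] med [0.4107 0.3542 0.1183] zmax 0.121
bail [365 259  38  15 148] [384.  265.8] med [ 0.3634 -0.2852  0.118 ] zmax 0.121
bail [156 260  38  17 150] [174.4 268.3] med [0.3644 0.2402 0.118 ] zmax 0.121
timer
```

View pics/crop1.png

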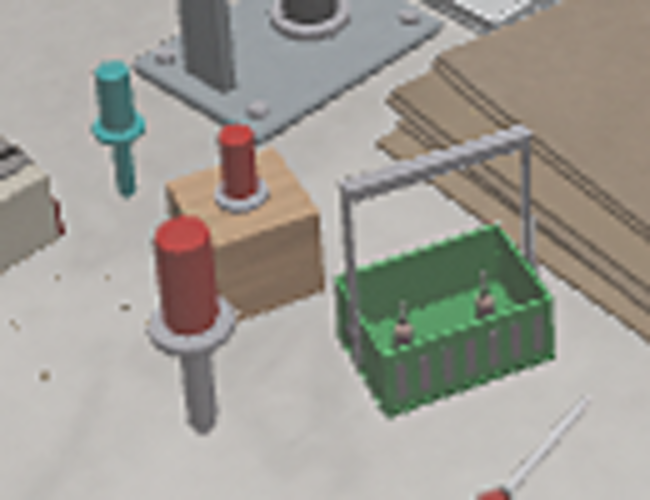

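View pics/crop2.png

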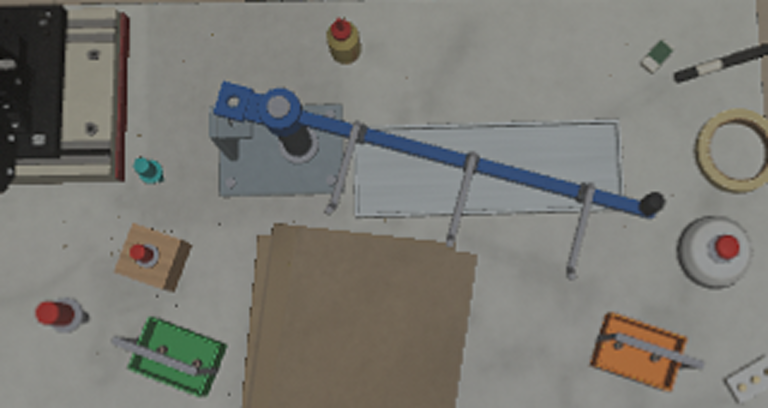

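The crop confirms it. The pin is the small red one in the wooden block (scene ≈(197,273)). The free-standing red one is bigger and the third is turquoise. The rail's angle is about 16°, with the hinge near (0.6145, 0.1075). I'll square the tool to the world axes and go behind the knob.

Request:
{"api": "carry_out", "payload": {
  "rows": [
    [0, 0, 0, 1, 255],
    [0, 0, 0, 1, 255],
    [0, 0, 0, 1, 255],
    [0, 0, 0, 1, 255],
    [0, 0, 0, 0.62, 255]
  ]
}}

```text
clock: 0.6
eef_pos: [0.2258, -0.5826, 0.404]
orientation: [[1.0, -0.002, -0.0], [-0.002, -1.0, 0.001], [-0.0, -0.001, -1.0]]
wrist_force: [0.4, -0.3, -0.4]
gripper_width: 0.0124
```

Request:
{"api": "carry_out", "payload": {
  "rows": [
    [0.61, -0.8, 0, 0, 255],
    [0.61, -0.8, 0, 0, 255],
    [0.61, -0.8, 0, 0, 255],
    [0.61, -0.8, 0, 0, 255],
    [0.61, -0.8, 0, 0, 255]
  ]
}}

```text
clock: 1.1
eef_pos: [0.3485, -0.4212, 0.4041]
orientation: [[1.0, -0.0, -0.0], [-0.0, -1.0, 0.001], [-0.0, -0.001, -1.0]]
wrist_force: [1.3, 0.4, 0.1]
gripper_width: 0.0002
```

Request:
{"api": "carry_out", "payload": {
  "rows": [
    [0.61, -0.8, 0, 0, 255],
    [0.61, -0.8, 0, 0, 255],
    [0.61, -0.8, 0, 0, 255],
    [0.61, -0.8, 0, 0, 255],
    [0.45, -0.8, 0, 0, 255]
  ]
}}

```text
clock: 1.6
eef_pos: [0.4643, -0.2611, 0.4042]
orientation: [[1.0, 0.001, -0.0], [0.001, -1.0, 0.001], [-0.0, -0.001, -1.0]]
wrist_force: [0.3, -0.4, -0.4]
gripper_width: 0.0002
```

```bash
python3 - <<'E'
from h import *
s=ctrl.get_state();print(s['eef_pos'],s['orientation'].round(4),s['wrist_force'])
p,d=grab('top');np.savez('top1.npz',p=p,d=d)
a=np.load('top0.npz');p,d=a['p'],a['d'];C=cloud('top',d)
# pin grip top, bails, plunger, base plate
for n,(u0,v0,u1,v1),lo,hi in[('orangebail',(350,250,420,285),.112,.124),('greenbail',(145,250,205,290),.112,.124),('pin',(160,218,176,234),.086,.1),('plunger',(404,214,420,230),.05,.065),('block',(150,205,195,245),.047,.056),('timerbody',(385,205,430,245),.029,.035)]:
    Q=C[v0:v1,u0:u1].reshape(-1,3);Q=Q[(Q[:,2]>lo)&(Q[:,2]<hi)]
    r=cv2.minAreaRect((Q[:,:2]*1000).astype(np.float32));print(n,len(Q),Q.mean(0).round(4),'mid',((Q.min(0)+Q.max(0))/2).round(4),'rect',np.round(r[0],1),np.round(r[1],1),round(r[2],1))
E
```

```text
[ 0.46425891 -0.26105662  0.40421968] [[ 1.e+00  6.e-04 -3.e-04]
 [ 6.e-04 -1.e+00  5.e-04]
 [-3.e-04 -5.e-04 -1.e+00]] [ 0.28897948 -0.41534866 -0.35466426]
orangebail 143 [ 0.3635 -0.286   0.1181] mid [ 0.3634 -0.2857  0.1177] rect [ 363.8 -285.9] [93.8  9.8] 69.7
greenbail 145 [0.3642 0.2418 0.1181] mid [0.3646 0.242  0.1178] rect [363.9 242. ] [96.4  9.4] 68.9
pin 36 [0.4778 0.2714 0.0901] mid [0.4771 0.2711 0.0904] rect [477.9 271.9] [17.4 14.8] 46.0
plunger 83 [ 0.4791 -0.3837  0.0552] mid [ 0.4795 -0.3838  0.0552] rect [ 479.6 -383.8] [26.4 25. ] 87.7
block 406 [0.4773 0.2705 0.0507] mid [0.4778 0.2722 0.0514] rect [477.9 271.9] [61.5 60. ] 69.8
timerbody 138 [ 0.4777 -0.3817  0.0311] mid [ 0.4798 -0.3835  0.0319] rect [ 480.1 -382.5] [60.2 56.4] 81.4
```

Request:
{"api": "carry_out", "payload": {
  "rows": [
    [0, 0, 0.7, 0, 255],
    [0, 0, 0.63, 0, 255],
    [0, 0, 0, 0, 255]
  ]
}}

```text
clock: 1.95
eef_pos: [0.4623, -0.2617, 0.3467]
orientation: [[1.0, 0.001, -0.007], [0.001, -1.0, 0.005], [-0.007, -0.005, -1.0]]
wrist_force: [-0.9, 0.6, -0.5]
gripper_width: -0.0001
```

Request:
{"api": "carry_out", "payload": {
  "rows": [
    [0.3, 0.05, 0, 0, 255],
    [0.3, 0.05, 0, 0, 255],
    [0.3, 0.05, 0, 0, 255],
    [0.3, 0.05, 0, 0, 255],
    [0.3, 0.05, 0, 0, 255]
  ]
}}

```text
clock: 2.45
eef_pos: [0.5248, -0.2732, 0.3523]
orientation: [[1.0, 0.0, 0.001], [0.0, -1.0, -0.001], [0.001, 0.001, -1.0]]
wrist_force: [-1.6, -0.8, 0.4]
gripper_width: -0.0
```

Request:
{"api": "carry_out", "payload": {
  "rows": [
    [0.3, 0.04, 0, 0, 255],
    [0.3, 0.04, 0, 0, 255],
    [0.3, 0.04, 0, 0, 255],
    [0.25, 0.03, 0, 0, 255],
    [0, 0, 0, 0, 255]
  ]
}}

```text
clock: 2.95
eef_pos: [0.5706, -0.2786, 0.3513]
orientation: [[1.0, 0.001, 0.001], [0.001, -1.0, 0.0], [0.001, -0.0, -1.0]]
wrist_force: [-0.3, 0.1, -0.2]
gripper_width: -0.0001
```

```bash
cat > arm.py <<'E'
from h import *
def armfit(tag=None):
    p,d=grab('top');C=cloud('top',d)
    if tag: save(tag+'.png',p)
    hsv=cv2.cvtColor(p,cv2.COLOR_RGB2HSV);H,S,V=cv2.split(hsv);Z=C[:,:,2]
    bl=(H>105)&(H<125)&(S>120)
    m=bl&(Z>.158)&(Z<.165)&(C[:,:,1]<.06)&(C[:,:,1]>-.4)&(C[:,:,0]>.3)
    q=C[m][:,:2].astype(np.float32); l=cv2.fitLine(q,cv2.DIST_HUBER,0,.001,.001).ravel()
    if l[1]>0: l[:2]*=-1
    th=np.arctan2(-l[0],-l[1]); print('rail n',len(q),'dir',l[:2].round(4),'pt',l[2:].round(4),'angle deg',np.degrees(th).round(2))
    hx=bl&(Z>.165)&(Z<.187)&(C[:,:,0]>.4)&(abs(C[:,:,1]-.11)<.05); print('hub mid',((C[hx].min(0)+C[hx].max(0))/2).round(4))
    lg=bl&(Z>.140)&(Z<.156)&(C[:,:,1]>.135)&(C[:,:,1]<.25)&(C[:,:,0]>.4); 
    if lg.any(): r=cv2.minAreaRect((C[lg][:,:2]*1000).astype(np.float32));print('lug',r)
    return p,d,C,l
E
python3 - <<'E'
from arm import *
s=ctrl.get_state();print(s['eef_pos'],s['wrist_force']);armfit()
E
```

```text
[ 0.57061158 -0.27857384  0.35132199] [-0.29043375  0.08690813 -0.19372488]
rail n 440 dir [-0.0545 -0.9985] pt [ 0.6039 -0.0883] angle deg 3.12
hub mid [0.614  0.1045 0.1715]
lug ((617.7332153320312, 156.445068359375), (35.254608154296875, 41.048194885253906), 1.1971861124038696)
```

Request:
{"api": "carry_out", "payload": {
  "rows": [
    [0.12, 0, 0, 0, 255],
    [0.12, 0, 0, 0, 255],
    [0.12, 0, 0, 0, 255],
    [0.12, 0, 0, 0, 255],
    [0, 0, 0, 0, 255]
  ]
}}

```text
clock: 3.5
eef_pos: [0.5892, -0.2786, 0.3516]
orientation: [[1.0, 0.0, 0.001], [0.0, -1.0, 0.0], [0.001, -0.0, -1.0]]
wrist_force: [-0.3, 0.4, 0.6]
gripper_width: -0.0001
```

```bash
python3 - <<'E'
from arm import *
s=ctrl.get_state();print(s['eef_pos'],s['wrist_force']);armfit()
E
```

```text
[ 0.58918693 -0.27856963  0.35162755] [-0.30159218  0.40870915  0.57804726]
rail n 454 dir [-0.0134 -0.9999] pt [ 0.612  -0.0858] angle deg 0.77
hub mid [0.6145 0.1047 0.1716]
lug ((614.8099975585938, 154.83546447753906), (35.22644805908203, 39.39073944091797), 0.710935115814209)
```

Request:
{"api": "carry_out", "payload": {
  "rows": [
    [0.1, 0, 0, 0, 255],
    [0.1, 0, 0, 0, 255],
    [0.1, 0, 0, 0, 255],
    [0.1, 0, 0, 0, 255],
    [0, 0, 0, 0, 255]
  ]
}}

```text
clock: 4.05
eef_pos: [0.6022, -0.2791, 0.3516]
orientation: [[1.0, -0.0, -0.015], [-0.0, -1.0, 0.002], [-0.015, -0.002, -1.0]]
wrist_force: [-22.3, 1.4, 10.0]
gripper_width: 0.0001
```

```bash
python3 - <<'E'
from arm import *
s=ctrl.get_state();print(s['eef_pos'],s['wrist_force']);armfit()
E
```

```text
[ 0.60224256 -0.27908621  0.35158188] [-22.31226586   1.36077409   9.95421847]
rail n 425 dir [ 0.0138 -0.9999] pt [ 0.6172 -0.0845] angle deg -0.79
hub mid [0.6144 0.1047 0.1724]
lug ((613.5030517578125, 154.7986297607422), (39.35722732543945, 32.064125061035156), 89.15414428710938)
```

Stop reached (force jump to 22 N, rail straight, rack yaw ≈ +0.8°). Next I back off, rise and head for the pin.

Request:
{"api": "carry_out", "payload": {
  "rows": [
    [-0.5, 0, 0, 0, 255],
    [-0.8, 0, 0, 0, 255],
    [0, 0, -1, 0, 0],
    [0, 0, -0.8, 0, 0],
    [0, 0, 0, 0, 0]
  ]
}}

```text
clock: 4.6
eef_pos: [0.5534, -0.279, 0.4303]
orientation: [[1.0, 0.0, 0.009], [0.0, -1.0, -0.006], [0.009, 0.006, -1.0]]
wrist_force: [0.6, -1.3, 1.3]
gripper_width: 0.043
```

Request:
{"api": "carry_out", "payload": {
  "rows": [
    [-0.1, -1, 0, 0, 0],
    [-0.1, -1, 0, 0, 0],
    [-0.1, -1, 0, 0, 0],
    [-0.1, -1, 0, 0, 0],
    [-0.1, -1, 0, 0, 0]
  ]
}}

```text
clock: 5.1
eef_pos: [0.5324, -0.077, 0.4234]
orientation: [[1.0, 0.0, 0.001], [0.0, -1.0, 0.0], [0.001, -0.0, -1.0]]
wrist_force: [0.5, 0.3, 0.4]
gripper_width: 0.0856
```

Request:
{"api": "carry_out", "payload": {
  "rows": [
    [-0.1, -1, 0, 0, 0],
    [-0.1, -1, 0, 0, 0],
    [-0.1, -1, 0, 0, 0],
    [-0.1, -1, 0, 0, 0],
    [-0.1, -1, 0, 0, 0]
  ]
}}

```text
clock: 5.6
eef_pos: [0.5123, 0.1232, 0.4235]
orientation: [[1.0, 0.0, 0.001], [0.0, -1.0, 0.0], [0.001, -0.0, -1.0]]
wrist_force: [1.1, -0.8, 0.1]
gripper_width: 0.0855
```

```bash
python3 - <<'E'
from arm import *
s=ctrl.get_state();print(s['eef_pos'],s['orientation'].round(3),s['joint_positions'].round(1))
p,d,C,l=armfit()
np.savez('top2.npz',p=p,d=d)
c=p[140:225,190:400];save('crop3.png',cv2.resize(c,None,fx=3.8,fy=3.8,interpolation=cv2.INTER_CUBIC))
p2,_=grab('scene');save('scene2c.png',cv2.resize(p2[150:300,140:340],None,fx=4,fy=4,interpolation=cv2.INTER_CUBIC));save('scene2.png',p2)
E
```

```text
[0.51225458 0.12315527 0.42348538] [[ 1.     0.     0.001]
 [ 0.    -1.     0.   ]
 [ 0.001 -0.    -1.   ]] [  5.4 -11.2 104.1   0.   87.   95.4]
rail n 517 dir [ 0.014  -0.9999] pt [ 0.6175 -0.1096] angle deg -0.8
hub mid [0.6152 0.097  0.1721]
```

View pics/crop3.png

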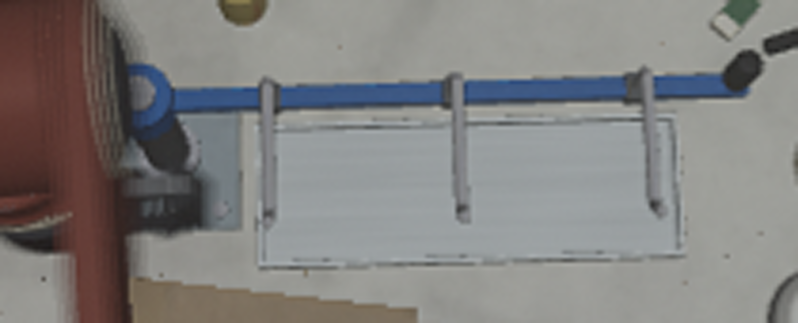

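Request:
{"api": "carry_out", "payload": {
  "rows": [
    [-0.21, -0.93, 0, 0, 0],
    [-0.21, -0.93, 0, 0, 0],
    [-0.21, -0.93, 0, 0, 0],
    [-0.22, -0.93, 0, 0, 0],
    [0, 0, 0, -1, 0]
  ]
}}

```text
clock: 6.2
eef_pos: [0.4778, 0.2729, 0.4233]
orientation: [[0.996, 0.086, -0.0], [0.086, -0.996, 0.001], [-0.0, -0.001, -1.0]]
wrist_force: [-0.2, -0.5, 0.3]
gripper_width: 0.0856
```

Request:
{"api": "carry_out", "payload": {
  "rows": [
    [0, 0, 0, -1, 0],
    [0, 0, 0, -1, 0],
    [0, 0, 0, -1, 0],
    [0, 0, 0, -1, 0],
    [0, 0, 0, -1, 0]
  ]
}}

```text
clock: 6.7
eef_pos: [0.479, 0.2697, 0.4233]
orientation: [[0.886, 0.464, 0.0], [0.464, -0.886, -0.0], [-0.0, 0.0, -1.0]]
wrist_force: [0.7, -0.1, 0.1]
gripper_width: 0.0851
```

Request:
{"api": "carry_out", "payload": {
  "rows": [
    [0, 0, 0, -1, 0],
    [0, 0, 0, -1, 0],
    [0, 0, 0, -1, 0],
    [0, 0, 0, -1, 0],
    [0, 0, 0, -1, 0]
  ]
}}

```text
clock: 7.2
eef_pos: [0.479, 0.2696, 0.4233]
orientation: [[0.635, 0.773, 0.0], [0.773, -0.635, -0.0], [0.0, 0.0, -1.0]]
wrist_force: [-0.5, 0.4, 0.1]
gripper_width: 0.0851
```

Request:
{"api": "carry_out", "payload": {
  "rows": [
    [0, 0, 0, -1, 0],
    [0, 0, 0, -1, 0],
    [0, 0, 0, -1, 0],
    [0, 0, 0, -1, 0],
    [0, 0, 0, -1, 0]
  ]
}}

```text
clock: 7.7
eef_pos: [0.479, 0.2696, 0.4233]
orientation: [[0.284, 0.959, 0.0], [0.959, -0.284, -0.0], [-0.0, 0.0, -1.0]]
wrist_force: [0.2, 0.2, -0.8]
gripper_width: 0.0852
```

Request:
{"api": "carry_out", "payload": {
  "rows": [
    [0, 0, 0, -1, 0],
    [0, 0, 0, -1, 0],
    [0, 0, 0, -1, 0],
    [0, 0, 0, -0.8, 0],
    [0, 0, 0, 0, 0]
  ]
}}

```text
clock: 8.2
eef_pos: [0.4789, 0.2697, 0.4233]
orientation: [[-0.013, 1.0, -0.0], [1.0, 0.013, -0.0], [-0.0, -0.0, -1.0]]
wrist_force: [0.2, -0.6, -0.5]
gripper_width: 0.0852
```

```bash
python3 - <<'E'
from arm import *
s=ctrl.get_state();print(s['eef_pos'],s['orientation'].round(3),s['joint_positions'].round(1))
a=np.load('top0.npz');p,d=a['p'],a['d']
print('hole0 from eye',world('top',[[206.7,162.5]],z=.15))
hs=cv2.cvtColor(p,cv2.COLOR_RGB2HSV);print(hs[154:172,198:220,2]); print(hs[154:172,198:220,1])
p,d=grab('top');C=cloud('top',d);np.savez('top3.npz',p=p,d=d)
s2,_=grab('scene')
A=cv2.resize(p[135:215,150:270],None,fx=5,fy=5,interpolation=cv2.INTER_CUBIC)
save('crop4.png',A)
a=np.load('top2.npz');C=cloud('top',a['d']);m=(C[:,:,2]>.195)&(C[:,:,1]<-.25)&(C[:,:,1]>-.32)&(C[:,:,0]>.55);print('knob',C[m].mean(0),C[m].min(0),C[m].max(0))
E
```

```text
[0.47894777 0.269674   0.42329646] [[-0.013  1.    -0.   ]
 [ 1.     0.013 -0.   ]
 [-0.    -0.    -1.   ]] [ 21.6  -7.9 101.2  -0.   86.7  20.9]
hole0 from eye [[0.62741353 0.15678701 0.15      ]]
[[132 133 133 136 125 117 121 120 126 137 135 132 132 135 134 134 132 133
  133 133 134 133]
 [132 132 133 135 118 117 117 117 117 116 120 122 124 136 133 134 132 133
  132 133 134 133]
 [131 131 133 135 120 118 117 119 119 119 119 117 117 117 119 125 124 133
  133 133 134 133]
 [132 134 135 124 118 118 118 119 120 120 120 119 118 118 117 118 103  95
  138 137 136 134]
 [133 134 135 120 118 119 118 119 118 116 118 119 118 117 118 119 105  94
  115 137 136 134]
 [132 134 136 119 116 117 116 108 107  92 106 114 118 117 118 119 110 117
  116 122 116 102]
 [133 134 124 117 117 118 107  84  70  83  90  98 119 118 120 118 121 117
  115 115 115 116]
 [133 136 123 117 117 114  93  84 142 139 139 111 111 118 118 103 118 116
  117 116 114 120]
 [133 135 118 116 118 111  82 116 138 136 137 106 112 119 118 104 117 116
  115 114 117 119]
 [132 124 117 117 119 120 101 106 127 127 129 105 119 119 116 105
[... 1866 characters left out ...]
145
  146 143 150 147]
 [ 20 156 152 147 146 146 146 148 148 147 146 148 148 147 136 145 143 144
  142 134 149 147]
 [ 22  89 133 140 148 147 147 147 148 147 147 144 145 133 149 146 144 143
  144 145 145 148]
 [ 24  22  27  64  65 104 131 136 151 147 148 148 144 127 146 145 146 145
  145 145 137 146]
 [ 24  24  17  22  22  37  35  66  86 107 135 149 149 121 113 140 146 149
  149 148 130 148]
 [ 24  29  19  27  25  24  21  11   5  29  48  62  93  71  30  61  45 100
  125 151 148 137]
 [ 27  28  19  27  27  27  27  17  11  27  26  22  23  37  22  24  23  34
   33  61  38  77]]
knob [ 0.61904807 -0.2820556   0.20469576] [ 0.61151045 -0.29120999  0.19521888] [ 0.62897564 -0.27432356  0.21044954]
```

View pics/crop4.png

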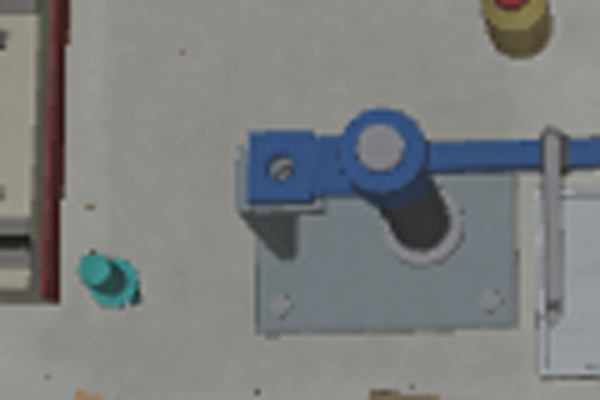

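```bash
python3 - <<'E'
from arm import *
a=np.load('top3.npz');p=a['p'];S=cv2.cvtColor(p,cv2.COLOR_RGB2HSV)[:,:,1]
sub=S[162:175,201:213].astype(float);m=sub<100;v,u=np.nonzero(m);print(m.astype(int));uv=[u.mean()+201,v.mean()+162]
print(uv,world('top',[uv],z=.15)); print('hub',world('top',[[(380.5)/5-.5+150,(150.5)/5-.5+135]],z=.18))
E
```

```text
[[0 0 0 0 0 0 0 0 0 0 0 0]
 [0 0 0 0 0 0 0 0 0 0 0 0]
 [0 0 0 0 0 0 0 0 0 0 0 0]
 [0 0 0 0 0 0 0 0 0 0 0 0]
 [0 0 0 0 1 1 1 0 0 0 0 0]
 [0 0 0 1 1 1 1 1 0 0 0 0]
 [0 0 0 1 1 1 1 1 0 0 0 0]
 [0 0 0 1 1 1 1 0 0 0 0 0]
 [0 0 0 0 1 1 1 0 0 0 0 0]
 [0 0 0 0 0 0 0 0 0 0 0 0]
 [0 0 0 0 0 0 0 0 0 0 0 0]
 [0 0 0 0 0 0 0 0 0 0 0 0]
 [0 0 0 0 0 0 0 0 0 0 0 0]]
[np.float64(205.9), np.float64(167.95)] [[0.61327171 0.15857204 0.15      ]]
hub [[0.61279855 0.10436462 0.18      ]]
```

Request:
{"api": "carry_out", "payload": {
  "rows": [
    [0.05, -0.03, 0.9, 0, 0],
    [0, 0, 0.9, 0, 0],
    [0, 0, 0.9, 0, 0],
    [0, 0, 0.9, 0, 0],
    [0, 0, 0, 0, 0]
  ]
}}

```text
clock: 8.8
eef_pos: [0.4751, 0.271, 0.2734]
orientation: [[-0.012, 1.0, -0.011], [1.0, 0.012, -0.004], [-0.004, -0.011, -1.0]]
wrist_force: [-0.8, -0.4, 0.3]
gripper_width: 0.0854
```

Request:
{"api": "carry_out", "payload": {
  "rows": [
    [0, 0, 0.6, 0, 0],
    [0, 0, 0.4, 0, 0],
    [0, 0, 0.16, 0, 0],
    [0, 0, 0, 0, 0],
    [0, 0, 0, 0, 0]
  ]
}}

```text
clock: 9.3
eef_pos: [0.4778, 0.2723, 0.2343]
orientation: [[-0.013, 1.0, 0.001], [1.0, 0.013, 0.001], [0.001, 0.002, -1.0]]
wrist_force: [0.1, -0.2, 0.6]
gripper_width: 0.0857
```

Request:
{"api": "carry_out", "payload": {
  "rows": [
    [0, 0, 0, 0, 255],
    [0, 0, 0, 0, 255],
    [0, 0, 0, 0, 255],
    [0, 0, 0, 0, 255],
    [0, 0, 0, 0, 255]
  ],
  "force": 60
}}

```text
clock: 9.8
eef_pos: [0.4775, 0.2722, 0.2335]
orientation: [[-0.013, 1.0, 0.001], [1.0, 0.013, 0.0], [0.0, 0.001, -1.0]]
wrist_force: [1.2, 0.4, -0.6]
gripper_width: 0.0163
```

Request:
{"api": "carry_out", "payload": {
  "rows": [
    [0, 0, -0.4, 0, 255],
    [0, 0, -0.9, 0, 255],
    [0, 0, -0.9, 0, 255],
    [0, 0, -0.9, 0, 255],
    [0, 0, -0.9, 0, 255]
  ]
}}

```text
clock: 10.3
eef_pos: [0.4769, 0.272, 0.3957]
orientation: [[-0.013, 1.0, 0.0], [1.0, 0.013, 0.0], [0.0, 0.0, -1.0]]
wrist_force: [0.7, 0.6, -1.0]
gripper_width: 0.0165
```

Request:
{"api": "carry_out", "payload": {
  "rows": [
    [-0.574, 0.671, 0, 0, 255],
    [-0.574, 0.671, 0, 0, 255],
    [-0.574, 0.671, 0, 0, 255],
    [-0.574, 0.671, 0, 0, 255],
    [-0.574, 0.671, 0, 0, 255]
  ]
}}

```text
clock: 10.8
eef_pos: [0.6138, 0.1581, 0.3943]
orientation: [[-0.013, 1.0, 0.0], [1.0, 0.013, 0.0], [0.0, 0.0, -1.0]]
wrist_force: [0.6, -0.4, -0.8]
gripper_width: 0.016
```

Request:
{"api": "carry_out", "payload": {
  "rows": [
    [0, 0, 0, 0, 255],
    [0, 0, 0, 0, 255],
    [0, 0, 0, 0, 255]
  ]
}}

```text
clock: 11.1
eef_pos: [0.6124, 0.1596, 0.3935]
orientation: [[-0.014, 1.0, -0.0], [1.0, 0.014, 0.0], [0.0, -0.0, -1.0]]
wrist_force: [0.2, -0.3, -0.4]
gripper_width: 0.0164
```

```bash
python3 - <<'E'
from arm import *
print(world('top',[[166.7,224.6]],z=.092))
s=ctrl.get_state();print(s['eef_pos'],s['wrist_force'],s['gripper_width'])
p,d=grab('scene');np.savez('sc4.npz',p=p,d=d);save('sc4.png',cv2.resize(p[120:270,140:320],None,fx=4.4,fy=4,interpolation=cv2.INTER_CUBIC))
E
```

```text
[[0.47776509 0.27108662 0.092     ]]
[0.61241344 0.15964714 0.39352963] [ 0.24540943 -0.32978391 -0.40321917] 0.016431988180399724
```

View pics/sc4.png

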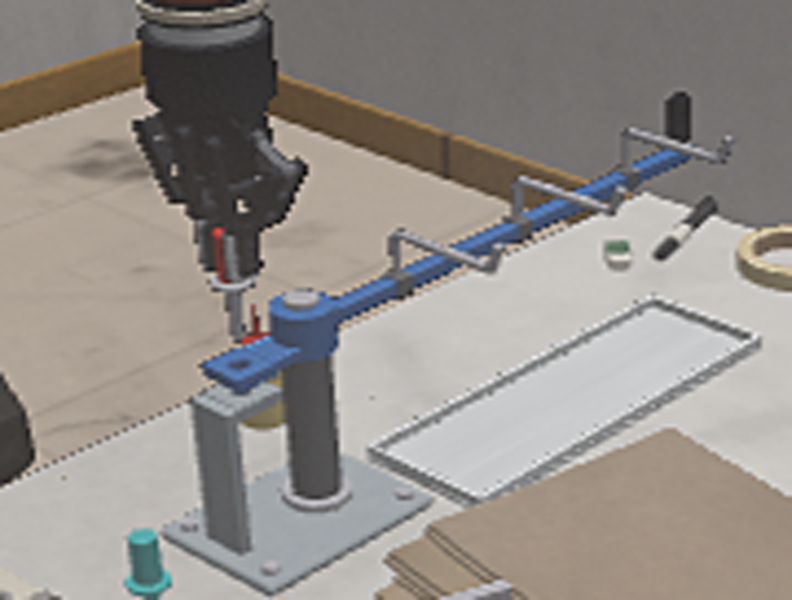

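Request:
{"api": "carry_out", "payload": {
  "rows": [
    [0, 0.02, 0.1, 0, 255],
    [0, 0, 0.1, 0, 255],
    [0, 0, 0.1, 0, 255],
    [0, 0, 0.1, 0, 255],
    [0, 0, 0, 0, 255]
  ]
}}

```text
clock: 11.65
eef_pos: [0.6135, 0.1592, 0.3759]
orientation: [[-0.013, 1.0, -0.002], [1.0, 0.013, -0.0], [-0.0, -0.002, -1.0]]
wrist_force: [0.4, -0.5, -1.6]
gripper_width: 0.016
```

Request:
{"api": "carry_out", "payload": {
  "rows": [
    [0, 0, 0.05, 0, 255],
    [0, 0, 0.05, 0, 255],
    [0, 0, 0.05, 0, 255],
    [0, 0, 0, 0, 255],
    [0, 0, 0, 0, 255]
  ]
}}

```text
clock: 12.15
eef_pos: [0.6138, 0.1591, 0.3711]
orientation: [[-0.013, 1.0, -0.0], [1.0, 0.013, 0.0], [0.0, -0.0, -1.0]]
wrist_force: [-0.0, 0.1, 0.4]
gripper_width: 0.0169
```

Request:
{"api": "carry_out", "payload": {
  "rows": [
    [0, 0, 0.06, 0, 255],
    [0, 0, 0.06, 0, 255],
    [0, 0, 0.06, 0, 255],
    [0, 0, 0.06, 0, 255],
    [0, 0, 0, 0, 255]
  ]
}}

```text
clock: 12.65
eef_pos: [0.6137, 0.1591, 0.3608]
orientation: [[-0.013, 1.0, -0.001], [1.0, 0.013, -0.0], [-0.0, -0.001, -1.0]]
wrist_force: [0.5, 0.5, -1.2]
gripper_width: 0.0163
```

Request:
{"api": "carry_out", "payload": {
  "rows": [
    [0, 0, 0.06, 0, 255],
    [0, 0, 0.06, 0, 255],
    [0, 0, 0.06, 0, 255],
    [0, 0, 0.06, 0, 255],
    [0, 0, 0, 0, 255]
  ]
}}

```text
clock: 13.15
eef_pos: [0.6137, 0.1591, 0.3512]
orientation: [[-0.013, 1.0, -0.001], [1.0, 0.013, -0.0], [-0.0, -0.001, -1.0]]
wrist_force: [-0.4, 0.7, -1.1]
gripper_width: 0.0163
```

Past the bracket mouth (0.353) without resistance. I'll go on to the seat at about 0.331.

Request:
{"api": "carry_out", "payload": {
  "rows": [
    [0, 0, 0.08, 0, 255],
    [0, 0, 0.08, 0, 255],
    [0, 0, 0.08, 0, 255],
    [0, 0, 0.08, 0, 255],
    [0, 0, 0, 0, 255]
  ]
}}

```text
clock: 13.65
eef_pos: [0.6136, 0.1591, 0.3383]
orientation: [[-0.013, 1.0, -0.001], [1.0, 0.013, -0.0], [-0.0, -0.001, -1.0]]
wrist_force: [-0.2, -0.5, -0.5]
gripper_width: 0.0164
```

Request:
{"api": "carry_out", "payload": {
  "rows": [
    [0, 0, 0.08, 0, 255],
    [0, 0, 0.06, 0, 255],
    [0, 0, 0.04, 0, 255],
    [0, 0, 0.03, 0, 255],
    [0, 0, 0, 0, 255]
  ]
}}

```text
clock: 14.15
eef_pos: [0.6138, 0.1591, 0.3315]
orientation: [[-0.013, 1.0, -0.0], [1.0, 0.013, -0.0], [-0.0, -0.0, -1.0]]
wrist_force: [-2.4, -0.3, 4.0]
gripper_width: 0.0162
```

Seated (contact 4 N at 0.3315). Release, rise and check the pin and the baskets.

Request:
{"api": "carry_out", "payload": {
  "rows": [
    [0, 0, 0, 0, 0],
    [0, 0, 0, 0, 0],
    [0, 0, 0, 0, 0],
    [0, 0, 0, 0, 0],
    [0, 0, 0, 0, 0]
  ]
}}

```text
clock: 14.65
eef_pos: [0.6138, 0.1591, 0.3305]
orientation: [[-0.013, 1.0, -0.0], [1.0, 0.013, -0.0], [-0.0, -0.0, -1.0]]
wrist_force: [-0.1, 0.3, 1.2]
gripper_width: 0.0851
```

Request:
{"api": "carry_out", "payload": {
  "rows": [
    [0, 0, -0.3, 0, 0],
    [0, 0, -0.7, 0, 0],
    [0, 0, -1, 0, 0],
    [0, 0, -0.5, 0, 0],
    [-0.5, -1, 0, 0, 0]
  ]
}}

```text
clock: 15.15
eef_pos: [0.5766, 0.1393, 0.4361]
orientation: [[-0.015, 1.0, 0.009], [1.0, 0.015, 0.001], [0.001, 0.009, -1.0]]
wrist_force: [-0.2, -0.4, 0.3]
gripper_width: 0.0857
```

Request:
{"api": "carry_out", "payload": {
  "rows": [
    [0.3, -0.98, 0, 0, 0],
    [0.3, -0.98, 0, 0, 0],
    [0.3, -0.98, 0, 0, 0],
    [0.3, -0.98, 0, 0, 0],
    [0, 0, 0, 0, 0]
  ]
}}

```text
clock: 15.65
eef_pos: [0.4134, 0.1854, 0.4317]
orientation: [[-0.016, 1.0, 0.001], [1.0, 0.016, 0.001], [0.001, 0.001, -1.0]]
wrist_force: [0.6, 0.4, 0.1]
gripper_width: 0.0855
```

```bash
cat > bail.py <<'E'
from arm import *
def bails(C):
    for n,y0 in(('green',.24),('orange',-.286)):
        m=(C[:,:,2]>.112)&(C[:,:,2]<.124)&(abs(C[:,:,1]-y0)<.11)&(C[:,:,0]>.25)&(C[:,:,0]<.5)
        k,l,st,ce=cv2.connectedComponentsWithStats(m.astype(np.uint8))
        for i in range(1,k):
            if st[i,4]<40: continue
            Q=C[l==i];r=cv2.minAreaRect((Q[:,:2]*1000).astype(np.float32));b=cv2.fitLine(Q[:,:2].astype(np.float32),cv2.DIST_HUBER,0,.001,.001).ravel()
            print(n,st[i,4],np.round(r[0],1),np.round(r[1],1),'barang',np.degrees(np.arctan2(b[1],b[0])).round(1)%180)
E
python3 - <<'E'
from bail import *
s=ctrl.get_state();print(s['eef_pos'],s['orientation'].round(3))
p,d,C,l=armfit();np.savez('top5.npz',p=p,d=d);bails(C)
s,ds=grab('scene');save('c5.png',np.hstack([cv2.resize(s[150:260,150:300],(545,400),interpolation=cv2.INTER_CUBIC)]))
# pin top height
D=cloud('scene',ds);hs=cv2.cvtColor(s,cv2.COLOR_RGB2HSV);m=((hs[:,:,0]<6)|(hs[:,:,0]>172))&(hs[:,:,1]>150)&(np.hypot(D[:,:,0]-.613,D[:,:,1]-.159)<.03);print('pin red z',m.sum(),D[m].min(0),D[m].max(0))
H=(C[:,:,2]>.19)&(C[:,:,2]<.225)&(C[:,:,0]>.5)&(C[:,:,0]<.615)&(C[:,:,1]<.1)&(C[:,:,1]>-.25)
k,L,st,ce=cv2.connectedComponentsWithStats(H.astype(np.uint8))
for i in range(1,k):
    if st[i,4]>40: Q=C[L==i];print('hook',st[i,4],Q.min(0).round(4),Q.max(0).round(4),np.median(Q[(Q[:,2]<.206)],0).round(4))
E
```

```text
[0.41342106 0.18536782 0.43167852] [[-0.016  1.     0.001]
 [ 1.     0.016  0.001]
 [ 0.001  0.001 -1.   ]]
rail n 507 dir [ 0.015  -0.9999] pt [ 0.6175 -0.1089] angle deg -0.86
hub mid [0.6141 0.1045 0.1721]
lug ((614.521484375, 154.84547424316406), (34.77826690673828, 38.771629333496094), 0.19254592061042786)
orange 145 [ 363.8 -286. ] [93.2  9.5] barang 69.9
pin red z 17 [0.60519791 0.15218064 0.15822976] [0.61801474 0.16706629 0.19329219]
hook 120 [ 0.52   -0.1045  0.1933] [ 0.6142 -0.097   0.2192] [ 0.5744 -0.1001  0.1985]
hook 128 [ 0.5231 -0.2252  0.1942] [ 0.6148 -0.2165  0.2199] [ 0.5738 -0.22    0.1985]
hook 124 [0.5192 0.0144 0.1928] [0.6134 0.0222 0.2201] [0.5688 0.0193 0.1985]
```

View pics/c5.png

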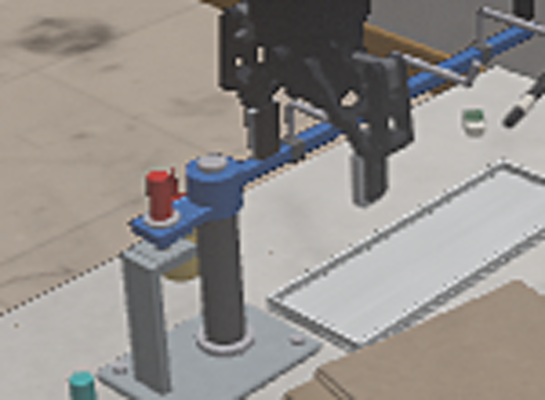

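```bash
python3 - <<'E'
from bail import *
s,ds=grab('scene');bails(cloud('scene',ds))
a=np.load('scene0.npz');print('ref t0');bails(cloud('scene',a['d']))
E
```

```text
green 192 [364.1 242.2] [94.4 12.2] barang 67.7
orange 94 [ 363.4 -287.2] [99.8 16.9] barang 70.8
ref t0
green 192 [364.7 242.9] [95.9 13.4] barang 68.9
```

Request:
{"api": "carry_out", "payload": {
  "rows": [
    [0.405, -0.735, 0, 0, 0],
    [0.405, -0.735, 0, 0, 0],
    [0, 0, 0, 1, 0],
    [0, 0, 0, 1, 0],
    [0, 0, 0, 1, 0]
  ]
}}

```text
clock: 16.3
eef_pos: [0.3584, 0.216, 0.4313]
orientation: [[0.229, 0.974, 0.0], [0.974, -0.229, -0.0], [0.0, 0.0, -1.0]]
wrist_force: [-0.0, 0.5, 0.5]
gripper_width: 0.0859
```

Request:
{"api": "carry_out", "payload": {
  "rows": [
    [0, 0, 0, 1, 0],
    [0, 0, 0, 0.82, 0],
    [0, 0, 0.8, 0, 0],
    [0, 0, 0.8, 0, 0],
    [0, 0, 0, 0, 0]
  ]
}}

```text
clock: 16.8
eef_pos: [0.3573, 0.2154, 0.3623]
orientation: [[0.365, 0.931, -0.009], [0.931, -0.365, -0.003], [-0.006, -0.007, -1.0]]
wrist_force: [-0.2, -0.6, -0.5]
gripper_width: 0.0854
```

Request:
{"api": "carry_out", "payload": {
  "rows": [
    [0, -0.09, 0.8, 0, 0],
    [0, 0, 0.8, 0, 0],
    [0, 0, 0.5, 0, 0],
    [0, 0, 0.22, 0, 0],
    [0, 0, 0, 0, 0]
  ]
}}

```text
clock: 17.3
eef_pos: [0.3546, 0.2174, 0.2741]
orientation: [[0.364, 0.931, -0.001], [0.931, -0.364, -0.0], [-0.001, -0.001, -1.0]]
wrist_force: [-0.1, -0.5, 1.1]
gripper_width: 0.0854
```

Request:
{"api": "carry_out", "payload": {
  "rows": [
    [0, 0, 0, 0, 255],
    [0, 0, 0, 0, 255],
    [0, 0, 0, 0, 255],
    [0, 0, 0, 0, 255],
    [0, 0, 0, 0, 255]
  ],
  "force": 80
}}

```text
clock: 17.8
eef_pos: [0.3542, 0.2174, 0.2743]
orientation: [[0.364, 0.932, 0.001], [0.932, -0.364, 0.0], [0.001, 0.001, -1.0]]
wrist_force: [-0.0, 0.2, -0.1]
gripper_width: 0.0125
```

Request:
{"api": "carry_out", "payload": {
  "rows": [
    [0, 0, 0, 0, 255],
    [0, 0, -0.3, 0, 255],
    [0, 0, -0.8, 0, 255],
    [0, 0, -1, 0, 255],
    [0, 0, -1, 0, 255]
  ]
}}

```text
clock: 18.3
eef_pos: [0.3536, 0.2172, 0.3989]
orientation: [[0.364, 0.932, -0.001], [0.932, -0.364, -0.001], [-0.001, -0.001, -1.0]]
wrist_force: [0.3, 0.9, -1.9]
gripper_width: 0.0073
```

Request:
{"api": "carry_out", "payload": {
  "rows": [
    [0, 0, 0, -0.97, 255],
    [0, 0, 0, -0.97, 255],
    [0, 0, 0, -0.97, 255],
    [0, 0, 0, -0.97, 255],
    [0, 0, 0, -0.96, 255]
  ]
}}

```text
clock: 18.8
eef_pos: [0.3538, 0.2173, 0.398]
orientation: [[-0.018, 1.0, -0.0], [1.0, 0.018, -0.0], [-0.0, -0.0, -1.0]]
wrist_force: [0.1, -0.2, -2.3]
gripper_width: 0.0068
```

```bash
python3 - <<'E'
from bail import *
s=ctrl.get_state();print(s['eef_pos'],s['orientation'].round(4),s['wrist_force'],s['gripper_width'])
p,d=grab('scene');save('s6.png',cv2.resize(p[140:340,140:380],None,fx=3,fy=3,interpolation=cv2.INTER_CUBIC))
C=cloud('scene',d);m=(abs(C[:,:,2]-.240)<.012)&(C[:,:,0]<.42)&(C[:,:,0]>.28)&(C[:,:,1]>.25)&(C[:,:,1]<.32);print('bar far part',C[m].min(0),C[m].max(0))
E
```

```text
[0.35384285 0.21728591 0.39802324] [[-1.810e-02  9.998e-01 -3.000e-04]
 [ 9.998e-01  1.810e-02 -3.000e-04]
 [-3.000e-04 -3.000e-04 -1.000e+00]] [ 0.0592024  -0.22335214 -2.26148098] 0.006816877698664637
bar far part [0.3475837  0.2503653  0.22981913] [0.35862187 0.29286414 0.24767161]
```

View pics/s6.png

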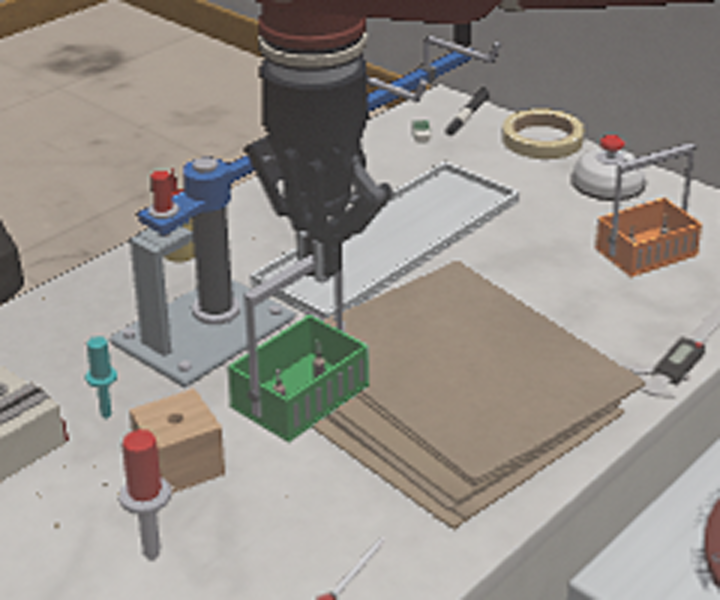

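Request:
{"api": "carry_out", "payload": {
  "rows": [
    [-0.5, 0.15, 0, 0, 255],
    [-0.8, 0.2, 0, 0, 255],
    [-0.8, 0.2, 0, 0, 255],
    [-0.8, 0.2, 0, 0, 255],
    [-0.8, 0.2, 0, 0, 255]
  ]
}}

```text
clock: 19.35
eef_pos: [0.3942, 0.0688, 0.3981]
orientation: [[-0.014, 1.0, 0.0], [1.0, 0.014, -0.0], [-0.0, 0.0, -1.0]]
wrist_force: [1.6, -0.4, -2.3]
gripper_width: 0.007
```

Request:
{"api": "carry_out", "payload": {
  "rows": [
    [-0.8, 0.2, 0, 0, 255],
    [-0.7, 0.2, 0, 0, 255],
    [-0.45, 0.2, 0, 0, 255],
    [0, 0, 0, 0, 255],
    [0, 0, 0, 0, 255]
  ]
}}

```text
clock: 19.85
eef_pos: [0.4193, -0.0077, 0.3979]
orientation: [[-0.013, 1.0, -0.001], [1.0, 0.013, 0.001], [0.001, -0.001, -1.0]]
wrist_force: [0.9, 0.1, -2.2]
gripper_width: 0.007
```

```bash
python3 - <<'E'
from bail import *
s=ctrl.get_state();print(s['eef_pos'],s['orientation'].round(4),s['wrist_force'],s['gripper_width'])
p,d=grab('scene')
C=cloud('scene',d);x,y=s['eef_pos'][:2];m=(abs(C[:,:,2]-.240)<.02)&(abs(C[:,:,0]-x)<.03)&(C[:,:,1]>y+.035)&(C[:,:,1]<y+.09);print('bar far part',C[m].min(0),C[m].max(0))
E
```

```text
[ 0.41934057 -0.00771984  0.39790147] [[-1.330e-02  9.999e-01 -7.000e-04]
 [ 9.999e-01  1.330e-02  6.000e-04]
 [ 6.000e-04 -6.000e-04 -1.000e+00]] [ 0.91929798  0.08515045 -2.23892232] 0.0070033696701045384
bar far part [0.41176371 0.02863462 0.22061785] [0.42444747 0.06776392 0.24710464]
```

Request:
{"api": "carry_out", "payload": {
  "rows": [
    [-0.01, 0.5, 0, 0, 255],
    [-0.01, 0.8, 0, 0, 255],
    [-0.01, 0.8, 0, 0, 255],
    [-0.01, 0.8, 0, 0, 255],
    [0, 0.6, 0, 0, 255]
  ]
}}

```text
clock: 20.4
eef_pos: [0.5607, -0.0058, 0.3978]
orientation: [[-0.017, 1.0, -0.0], [1.0, 0.017, 0.0], [0.0, -0.0, -1.0]]
wrist_force: [-0.0, 0.4, -1.3]
gripper_width: 0.0069
```

Request:
{"api": "carry_out", "payload": {
  "rows": [
    [0, 0, 0, 0, 255],
    [0, 0, 0.25, 0, 255],
    [0, 0, 0.25, 0, 255],
    [0, 0, 0.15, 0, 255],
    [0, 0, 0, 0, 255]
  ]
}}

```text
clock: 20.9
eef_pos: [0.5583, -0.0069, 0.3699]
orientation: [[-0.015, 1.0, -0.003], [1.0, 0.015, 0.001], [0.001, -0.003, -1.0]]
wrist_force: [-0.2, 0.6, -1.7]
gripper_width: 0.0067
```

```bash
python3 - <<'E'
from bail import *
s=ctrl.get_state();print(s['eef_pos'],s['orientation'].round(4),s['wrist_force'],s['gripper_width'])
p,d=grab('scene');save('s7.png',cv2.resize(p[100:280,170:370],None,fx=3.6,fy=3.3,interpolation=cv2.INTER_CUBIC))
E
```

```text
[ 0.55833166 -0.00693064  0.36987123] [[-1.500e-02  9.999e-01 -3.300e-03]
 [ 9.999e-01  1.500e-02  5.000e-04]
 [ 6.000e-04 -3.300e-03 -1.000e+00]] [-0.22851153  0.61495809 -1.71024355] 0.006745848389235475
```

View pics/s7.png

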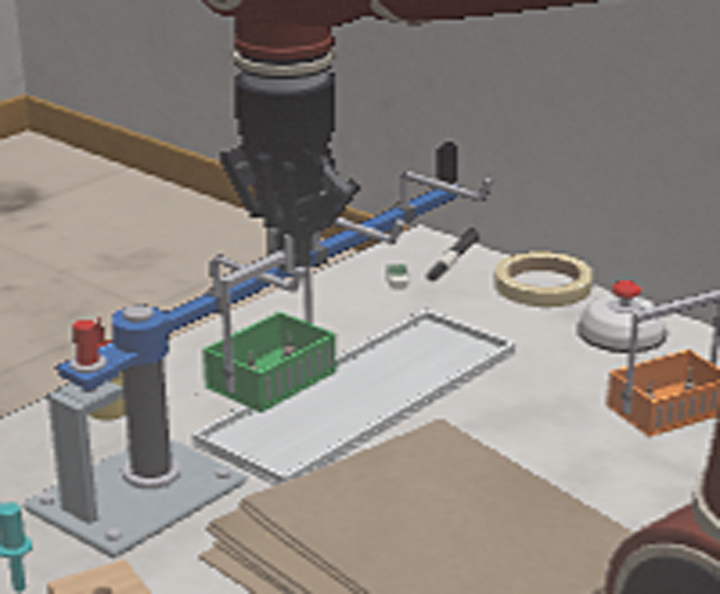

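The green bar is over hook 1, about 5 mm above the seat. Lower it until the weight is taken.

Request:
{"api": "carry_out", "payload": {
  "rows": [
    [0, 0, 0.05, 0, 255],
    [0, 0, 0.05, 0, 255],
    [0, 0, 0.03, 0, 255],
    [0, 0, 0, 0, 255],
    [0, 0, 0, 0, 255]
  ]
}}

```text
clock: 21.45
eef_pos: [0.5595, -0.0072, 0.3668]
orientation: [[-0.015, 1.0, 0.0], [1.0, 0.015, -0.0], [-0.0, 0.0, -1.0]]
wrist_force: [1.3, 0.3, -1.8]
gripper_width: 0.0069
```

Request:
{"api": "carry_out", "payload": {
  "rows": [
    [0, 0, 0.04, 0, 255],
    [0, 0, 0.03, 0, 255],
    [0, 0, 0, 0, 255],
    [0, 0, 0, 0, 255],
    [0, 0, 0, 0, 255]
  ]
}}

```text
clock: 21.95
eef_pos: [0.5596, -0.0072, 0.3643]
orientation: [[-0.015, 1.0, 0.001], [1.0, 0.015, -0.0], [-0.0, 0.001, -1.0]]
wrist_force: [-0.6, -0.2, 0.9]
gripper_width: 0.0071
```

Request:
{"api": "carry_out", "payload": {
  "rows": [
    [0, 0, 0, 0, 225],
    [0, 0, 0, 0, 200],
    [0, 0, 0, 0, 160],
    [0, 0, 0, 0, 130],
    [0, 0, 0, 0, 130]
  ]
}}

```text
clock: 22.45
eef_pos: [0.5595, -0.0072, 0.3639]
orientation: [[-0.015, 1.0, -0.0], [1.0, 0.015, 0.0], [0.0, -0.0, -1.0]]
wrist_force: [-0.3, -0.5, 0.1]
gripper_width: 0.0418
```

Request:
{"api": "carry_out", "payload": {
  "rows": [
    [0, 0, -0.2, 0, 130],
    [0, 0, -0.3, 0, 130],
    [0, 0, -0.6, 0, 130],
    [0, 0, -0.8, 0, 130],
    [0, 0, -0.5, 0, 130]
  ]
}}

```text
clock: 22.95
eef_pos: [0.5596, -0.0071, 0.4641]
orientation: [[-0.015, 1.0, 0.005], [1.0, 0.015, -0.001], [-0.001, 0.005, -1.0]]
wrist_force: [0.5, 0.2, 0.7]
gripper_width: 0.042
```

Request:
{"api": "carry_out", "payload": {
  "rows": [
    [0, -0.5, 0, 0, 0],
    [0, -0.9, 0, 0, 0],
    [-0.7, -0.8, 0, 0, 0],
    [-0.8, -0.8, 0, 0, 0],
    [-0.8, -0.8, 0, 0, 0]
  ]
}}

```text
clock: 23.45
eef_pos: [0.4075, -0.1018, 0.4615]
orientation: [[-0.017, 1.0, 0.002], [1.0, 0.017, -0.001], [-0.001, 0.002, -1.0]]
wrist_force: [0.6, -1.5, 0.7]
gripper_width: 0.0854
```

```bash
python3 - <<'E'
from bail import *
s=ctrl.get_state();print(s['eef_pos'],s['orientation'].round(4),s['wrist_force'],s['gripper_width'])
p,d=grab('scene');save('s8.png',cv2.resize(p[100:280,170:370],None,fx=3.6,fy=3.3,interpolation=cv2.INTER_CUBIC));bails(cloud('scene',d))
p,d=grab('top');bails(cloud('top',d))
E
```

```text
[ 0.40746422 -0.10176532  0.46146846] [[-0.0168  0.9999  0.0022]
 [ 0.9999  0.0168 -0.0013]
 [-0.0013  0.0022 -1.    ]] [ 0.63472626 -1.53073952  0.69891613] 0.08539951213965413
orange 93 [ 363.3 -285.5] [97.9 14.1] barang 70.2
orange 100 [ 359.1 -298.8] [66.   9.6] barang 70.0
```

View pics/s8.png

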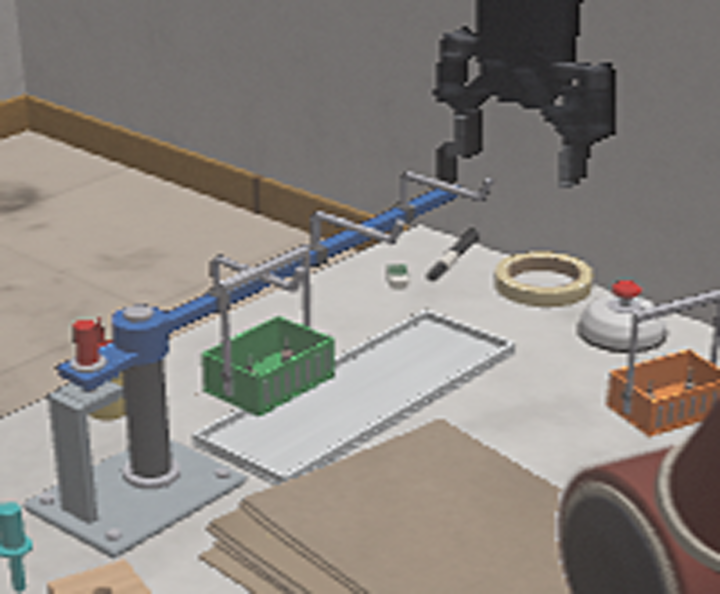

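Green hangs freely on hook 1. Next is the orange one, still at (0.3635, −0.286) with its bar at 69.9°.

Request:
{"api": "carry_out", "payload": {
  "rows": [
    [-0.99, -0.235, 0, 0, 0],
    [-0.99, -0.235, 0, 0, 0],
    [-0.99, -0.235, 0, 0, 0],
    [-0.99, -0.235, 0, 0, 0],
    [0, 0, 0, 0.6, 0]
  ]
}}

```text
clock: 24.05
eef_pos: [0.373, -0.2635, 0.4609]
orientation: [[0.039, 0.999, 0.0], [0.999, -0.039, -0.002], [-0.002, 0.0, -1.0]]
wrist_force: [0.2, -0.5, 0.2]
gripper_width: 0.0855
```

Request:
{"api": "carry_out", "payload": {
  "rows": [
    [0, 0, 0, 1, 0],
    [0, 0, 0, 1, 0],
    [0, 0, 0, 1, 0],
    [0, 0, 0, 1, 0],
    [0, 0, 0, 0, 0]
  ]
}}

```text
clock: 24.55
eef_pos: [0.3741, -0.2601, 0.461]
orientation: [[0.345, 0.939, 0.001], [0.939, -0.345, -0.001], [-0.0, 0.001, -1.0]]
wrist_force: [-0.4, 0.7, -0.2]
gripper_width: 0.0854
```

Request:
{"api": "carry_out", "payload": {
  "rows": [
    [0, 0, 0.7, 0, 0],
    [0, 0, 0.9, 0, 0],
    [0, 0, 0.7, 0, 0],
    [0, 0, 0, 0, 0],
    [0, 0, 0, 0, 0]
  ]
}}

```text
clock: 25.05
eef_pos: [0.374, -0.2603, 0.3687]
orientation: [[0.345, 0.939, 0.0], [0.939, -0.345, -0.0], [0.0, 0.0, -1.0]]
wrist_force: [-0.1, -0.2, 0.0]
gripper_width: 0.0856
```

```bash
python3 - <<'E'
from bail import *
s=ctrl.get_state();print(s['eef_pos'],s['orientation'].round(4),s['joint_positions'].round(1))
p,d=grab('scene');bails(cloud('scene',d))
R=s['orientation'];v=np.array([.3726,-.2611,.274])-s['eef_pos'];print('to go units',(R.T@v/.04).round(2))
E
```

```text
[ 0.37395963 -0.26033531  0.36868108] [[ 3.445e-01  9.388e-01  2.000e-04]
 [ 9.388e-01 -3.445e-01 -0.000e+00]
 [ 0.000e+00  2.000e-04 -1.000e+00]] [-44.2 -20.  116.5   0.   83.5 -24.1]
to go units [-0.03 -0.03  2.37]
```

```bash
python3 - <<'E'
from bail import *
for n in('scene','top'):
    p,d=grab(n);C=cloud(n,d);h=cv2.cvtColor(p,cv2.COLOR_RGB2HSV);m=(h[:,:,0]>7)&(h[:,:,0]<20)&(h[:,:,1]>150)&(abs(C[:,:,0]-.364)<.1)&(abs(C[:,:,1]+.286)<.12)
    if m.sum()>30:
        r=cv2.minAreaRect((C[m][:,:2]*1000).astype(np.float32));print(n,m.sum(),r,C[m].max(0))
    k=(C[:,:,2]>.105)&(C[:,:,2]<.125)&(abs(C[:,:,0]-.364)<.1)&(abs(C[:,:,1]+.286)<.12);print(k.sum(),C[k].min(0) if k.any() else '',C[k].max(0) if k.any() else '')
E
```

```text
0  
top 134 ((375.0540466308594, -242.4959716796875), (48.405609130859375, 95.04010772705078), 20.288602828979492) [ 0.40541167 -0.18953186  0.4403709 ]
15 [ 0.37387732 -0.25194717  0.10627745] [ 0.38165011 -0.24126159  0.11956351]
```

The visible end of the bar, (0.38, −0.241), is where it should be, so the basket hasn't moved. Go down and grip.

Request:
{"api": "carry_out", "payload": {
  "rows": [
    [-0.03, -0.03, 0.8, 0, 0],
    [0, 0, 0.8, 0, 0],
    [0, 0, 0.5, 0, 0],
    [0, 0, 0.26, 0, 0],
    [0, 0, 0, 0, 0]
  ]
}}

```text
clock: 25.7
eef_pos: [0.3721, -0.2611, 0.2733]
orientation: [[0.346, 0.938, -0.001], [0.938, -0.346, 0.001], [0.0, -0.001, -1.0]]
wrist_force: [-0.2, 0.4, -0.7]
gripper_width: 0.0855
```

Request:
{"api": "carry_out", "payload": {
  "rows": [
    [0, 0, 0, 0, 255],
    [0, 0, 0, 0, 255],
    [0, 0, 0, 0, 255],
    [0, 0, 0, 0, 255],
    [0, 0, 0, 0, 255]
  ],
  "force": 80
}}

```text
clock: 26.2
eef_pos: [0.3722, -0.2611, 0.2739]
orientation: [[0.346, 0.938, 0.001], [0.938, -0.346, -0.001], [-0.0, 0.001, -1.0]]
wrist_force: [-0.0, 0.4, 0.1]
gripper_width: 0.0123
```

Request:
{"api": "carry_out", "payload": {
  "rows": [
    [0, 0, 0, 0, 255],
    [0, 0, -0.3, 0, 255],
    [0, 0, -0.8, 0, 255],
    [0, 0, -1, 0, 255],
    [0, 0, -1, 0, 255]
  ]
}}

```text
clock: 26.7
eef_pos: [0.3717, -0.2607, 0.3986]
orientation: [[0.346, 0.938, -0.001], [0.938, -0.346, 0.001], [0.001, -0.002, -1.0]]
wrist_force: [0.8, -0.4, -1.5]
gripper_width: 0.0068
```

Request:
{"api": "carry_out", "payload": {
  "rows": [
    [0, 0, 0, -0.92, 255],
    [0, 0, 0, -0.92, 255],
    [0, 0, 0, -0.92, 255],
    [0, 0, 0, -0.92, 255],
    [0, 0, 0, -0.92, 255]
  ]
}}

```text
clock: 27.2
eef_pos: [0.3719, -0.2609, 0.3977]
orientation: [[-0.018, 1.0, -0.0], [1.0, 0.018, 0.0], [0.0, -0.0, -1.0]]
wrist_force: [0.0, -1.0, -1.5]
gripper_width: 0.007
```

```bash
python3 - <<'E'
from bail import *
s=ctrl.get_state();print(s['eef_pos'],s['orientation'].round(4),s['wrist_force'],s['gripper_width'])
x,y=s['eef_pos'][:2]
for n in('scene','top'):
    p,d=grab(n);C=cloud(n,d);m=(abs(C[:,:,2]-.240)<.012)&(abs(C[:,:,0]-x)<.03)&(C[:,:,1]<y-.035)&(C[:,:,1]>y-.1);print(n,m.sum(),'bar far',C[m].min(0) if m.any() else'',C[m].max(0) if m.any() else '')
E
```

```text
[ 0.37190356 -0.26086414  0.39773505] [[-1.800e-02  9.998e-01 -5.000e-04]
 [ 9.998e-01  1.800e-02  4.000e-04]
 [ 4.000e-04 -5.000e-04 -1.000e+00]] [ 0.01977394 -1.00835211 -1.49997276] 0.007005843781152025
scene 0 bar far  
top 0 bar far
```

Request:
{"api": "carry_out", "payload": {
  "rows": [
    [0.4, 0.3, 0, 0, 255],
    [0.6, 0.45, 0, 0, 255],
    [0.65, 0.48, 0, 0, 255],
    [0, 0, 0, 0, 255],
    [0, 0, 0, 0, 255]
  ]
}}

```text
clock: 27.8
eef_pos: [0.4204, -0.1939, 0.3976]
orientation: [[-0.015, 1.0, -0.001], [1.0, 0.015, -0.0], [-0.0, -0.001, -1.0]]
wrist_force: [0.1, 0.6, -2.0]
gripper_width: 0.0072
```

Request:
{"api": "carry_out", "payload": {
  "rows": [
    [-0.01, 0.5, 0, 0, 255],
    [-0.01, 0.8, 0, 0, 255],
    [-0.01, 0.8, 0, 0, 255],
    [-0.01, 0.8, 0, 0, 255],
    [-0.01, 0.65, 0, 0, 255]
  ]
}}

```text
clock: 28.3
eef_pos: [0.5633, -0.1953, 0.3973]
orientation: [[-0.013, 1.0, -0.0], [1.0, 0.013, -0.0], [-0.0, -0.0, -1.0]]
wrist_force: [0.1, 0.6, -1.1]
gripper_width: 0.0073
```

Request:
{"api": "carry_out", "payload": {
  "rows": [
    [0, 0, 0, 0, 255],
    [0, 0, 0.25, 0, 255],
    [0, 0, 0.25, 0, 255],
    [0, 0, 0.15, 0, 255],
    [0, 0, 0, 0, 255]
  ]
}}

```text
clock: 28.8
eef_pos: [0.5612, -0.1942, 0.3694]
orientation: [[-0.014, 1.0, -0.003], [1.0, 0.014, 0.001], [0.002, -0.003, -1.0]]
wrist_force: [-0.2, -0.1, -2.3]
gripper_width: 0.0076
```

```bash
python3 - <<'E'
from bail import *
s=ctrl.get_state();print(s['eef_pos'],s['orientation'].round(4),s['wrist_force'],s['gripper_width'])
p,d=grab('scene');save('s9.png',cv2.resize(p[100:280,200:380],None,fx=3.9,fy=3.3,interpolation=cv2.INTER_CUBIC))
E
```

```text
[ 0.56119699 -0.19420214  0.36937794] [[-0.0142  0.9999 -0.0032]
 [ 0.9999  0.0142  0.0015]
 [ 0.0015 -0.0032 -1.    ]] [-0.23641188 -0.10119242 -2.28495234] 0.0075555312380559785
```

View pics/s9.png

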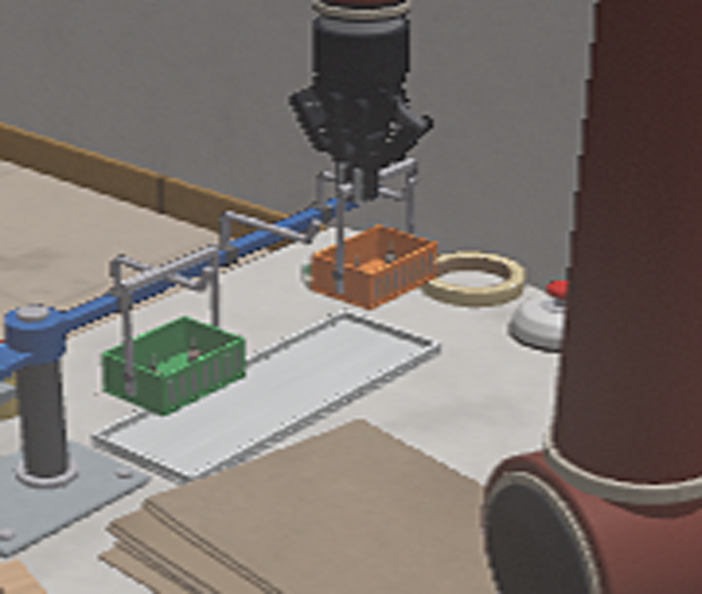

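Orange is over hook 3 and level. Lower it by the same amounts as green.

Request:
{"api": "carry_out", "payload": {
  "rows": [
    [0, 0, 0.05, 0, 255],
    [0, 0, 0.05, 0, 255],
    [0, 0, 0.03, 0, 255],
    [0, 0, 0, 0, 255],
    [0, 0, 0, 0, 255]
  ]
}}

```text
clock: 29.35
eef_pos: [0.5624, -0.1942, 0.3664]
orientation: [[-0.015, 1.0, 0.0], [1.0, 0.015, 0.0], [0.0, 0.0, -1.0]]
wrist_force: [-0.8, 0.1, -1.0]
gripper_width: 0.0072
```

Request:
{"api": "carry_out", "payload": {
  "rows": [
    [0, 0, 0.04, 0, 255],
    [0, 0, 0.02, 0, 255],
    [0, 0, 0, 0, 255],
    [0, 0, 0, 0, 255],
    [0, 0, 0, 0, 255]
  ]
}}

```text
clock: 29.85
eef_pos: [0.5624, -0.1942, 0.3641]
orientation: [[-0.015, 1.0, 0.0], [1.0, 0.015, -0.0], [-0.0, 0.0, -1.0]]
wrist_force: [0.4, 0.1, 0.4]
gripper_width: 0.0069
```

Request:
{"api": "carry_out", "payload": {
  "rows": [
    [0, 0, 0, 0, 225],
    [0, 0, 0, 0, 200],
    [0, 0, 0, 0, 160],
    [0, 0, 0, 0, 130],
    [0, 0, 0, 0, 130]
  ]
}}

```text
clock: 30.35
eef_pos: [0.5623, -0.1942, 0.364]
orientation: [[-0.015, 1.0, 0.0], [1.0, 0.015, -0.0], [-0.0, 0.0, -1.0]]
wrist_force: [0.3, -0.7, -0.1]
gripper_width: 0.0422
```

Request:
{"api": "carry_out", "payload": {
  "rows": [
    [0, 0, -0.2, 0, 130],
    [0, 0, -0.3, 0, 130],
    [0, 0, -0.6, 0, 130],
    [0, 0, -0.8, 0, 130],
    [0, 0, -0.6, 0, 130]
  ]
}}

```text
clock: 30.85
eef_pos: [0.5623, -0.1942, 0.4675]
orientation: [[-0.015, 1.0, 0.003], [1.0, 0.015, -0.001], [-0.001, 0.003, -1.0]]
wrist_force: [0.4, -0.2, -0.2]
gripper_width: 0.0419
```

Request:
{"api": "carry_out", "payload": {
  "rows": [
    [-0.94, -0.43, 0, 0, 255],
    [-0.94, -0.43, 0, 0, 255],
    [-0.94, -0.43, 0, 0, 255],
    [-0.94, -0.43, 0, 0, 255],
    [-0.96, -0.43, 0, 0, 255]
  ]
}}

```text
clock: 31.35
eef_pos: [0.4783, -0.3856, 0.4657]
orientation: [[-0.015, 1.0, 0.002], [1.0, 0.015, -0.002], [-0.002, 0.002, -1.0]]
wrist_force: [0.5, 0.5, 0.1]
gripper_width: 0.0003
```

Request:
{"api": "carry_out", "payload": {
  "rows": [
    [0, 0, 0, 0, 255],
    [0, 0, 0.9, 0, 255],
    [0, 0, 1, 0, 255],
    [0, 0, 1, 0, 255],
    [0, 0, 0, 0, 255]
  ]
}}

```text
clock: 31.85
eef_pos: [0.478, -0.3825, 0.3416]
orientation: [[-0.015, 1.0, -0.008], [1.0, 0.015, 0.009], [0.009, -0.008, -1.0]]
wrist_force: [0.2, 0.5, -0.7]
gripper_width: -0.0002
```

```bash
python3 - <<'E'
from bail import *
s=ctrl.get_state();print(s['eef_pos'],s['wrist_force'],s['gripper_width'])
R=s['orientation'];v=np.array([.4793,-.3838,.250])-s['eef_pos'];print('to go units',(R.T@v/.04).round(2))
p,d=grab('scene');save('s10.png',cv2.resize(p[100:280,170:380],None,fx=3.5,fy=3.3,interpolation=cv2.INTER_CUBIC))
E
```

```text
[ 0.47804873 -0.3824573   0.34158725] [ 0.22957413  0.49807232 -0.67543794] -0.00015614414232659673
to go units [-0.05  0.05  2.29]
```

View pics/s10.png

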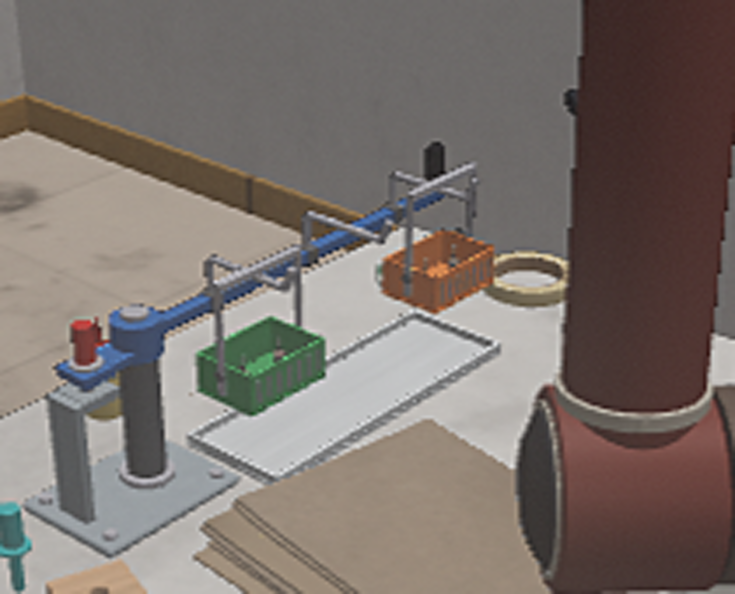

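Both baskets hang and the pin is in. Now the plunger.

Request:
{"api": "carry_out", "payload": {
  "rows": [
    [0, 0, 0.9, 0, 255],
    [0, 0, 0.9, 0, 255],
    [0, 0, 0.5, 0, 255],
    [0, 0, 0.2, 0, 255],
    [0, 0, 0, 0, 255]
  ]
}}

```text
clock: 32.4
eef_pos: [0.4799, -0.3847, 0.2497]
orientation: [[-0.015, 1.0, 0.001], [1.0, 0.015, -0.001], [-0.001, 0.001, -1.0]]
wrist_force: [-0.8, 0.1, 0.2]
gripper_width: -0.0
```

Request:
{"api": "carry_out", "payload": {
  "rows": [
    [0, 0, 0.1, 0, 255],
    [0, 0, 0.1, 0, 255],
    [0, 0, 0.1, 0, 255],
    [0, 0, 0.1, 0, 255],
    [0, 0, 0, 0, 255]
  ]
}}

```text
clock: 32.9
eef_pos: [0.4791, -0.3842, 0.2314]
orientation: [[-0.015, 1.0, -0.0], [1.0, 0.015, 0.0], [0.0, -0.0, -1.0]]
wrist_force: [0.0, 0.2, -0.3]
gripper_width: 0.0001
```

Request:
{"api": "carry_out", "payload": {
  "rows": [
    [0, 0, 0.06, 0, 255],
    [0, 0, 0.06, 0, 255],
    [0, 0, 0.06, 0, 255],
    [0, 0, 0, 0, 255],
    [0, 0, 0, 0, 255]
  ]
}}

```text
clock: 33.4
eef_pos: [0.4792, -0.3844, 0.225]
orientation: [[-0.015, 1.0, 0.0], [1.0, 0.015, -0.0], [-0.0, 0.0, -1.0]]
wrist_force: [-0.4, 1.3, 3.7]
gripper_width: -0.0001
```

Request:
{"api": "carry_out", "payload": {
  "rows": [
    [0, 0, 0.06, 0, 255],
    [0, 0, 0.06, 0, 255],
    [0, 0, 0.06, 0, 255],
    [0, 0, 0, 0, 255],
    [0, 0, 0, 0, 255]
  ]
}}

```text
clock: 33.9
eef_pos: [0.4794, -0.3845, 0.219]
orientation: [[-0.015, 1.0, -0.0], [1.0, 0.015, -0.0], [-0.0, -0.0, -1.0]]
wrist_force: [-3.3, 3.7, 11.3]
gripper_width: -0.0
```

Request:
{"api": "carry_out", "payload": {
  "rows": [
    [0, 0, 0.04, 0, 255],
    [0, 0, 0.03, 0, 255],
    [0, 0, 0, 0, 255],
    [0, 0, 0, 0, 255]
  ]
}}

```text
clock: 34.3
eef_pos: [0.4797, -0.3847, 0.2187]
orientation: [[-0.015, 1.0, -0.0], [1.0, 0.015, 0.0], [0.0, -0.0, -1.0]]
wrist_force: [-8.7, 7.3, 23.4]
gripper_width: -0.0002
```

At the stop: force 23 N against a 5 N spring, with no further travel. Let it up and move clear.

Request:
{"api": "carry_out", "payload": {
  "rows": [
    [0, 0, -0.2, 0, 255],
    [0, 0, -0.3, 0, 255],
    [0, 0, -0.6, 0, 255],
    [0, 0, -0.9, 0, 255],
    [0, 0, -0.9, 0, 255]
  ]
}}

```text
clock: 34.8
eef_pos: [0.4788, -0.3839, 0.3304]
orientation: [[-0.015, 1.0, -0.002], [1.0, 0.015, 0.002], [0.002, -0.002, -1.0]]
wrist_force: [0.3, -0.2, 0.1]
gripper_width: -0.0001
```

Request:
{"api": "carry_out", "payload": {
  "rows": [
    [0, 0, -0.9, 0, 255],
    [0, 0, -0.9, 0, 255],
    [-0.5, -0.9, 0, 0, 255],
    [-0.5, -0.9, 0, 0, 255],
    [-0.5, -0.9, 0, 0, 255]
  ]
}}

```text
clock: 35.3
eef_pos: [0.371, -0.4461, 0.4025]
orientation: [[-0.016, 1.0, 0.0], [1.0, 0.016, -0.0], [-0.0, 0.0, -1.0]]
wrist_force: [0.2, -0.2, -0.0]
gripper_width: 0.0002
```

Request:
{"api": "carry_out", "payload": {
  "rows": [
    [-0.5, -0.7, 0, 0, 255],
    [-0.5, -0.5, 0, 0, 255],
    [0, 0, 0, 0, 255],
    [0, 0, 0, 0, 255],
    [0, 0, 0, 0, 255]
  ]
}}

```text
clock: 35.8
eef_pos: [0.3252, -0.4861, 0.4023]
orientation: [[-0.016, 1.0, 0.0], [1.0, 0.016, 0.001], [0.001, 0.0, -1.0]]
wrist_force: [-0.0, 0.2, 0.1]
gripper_width: 0.0002
```

```bash
python3 - <<'E'
from bail import *
s=ctrl.get_state();print(s['clock'],s['eef_pos'],s['wrist_force'])
p,d,C,l=armfit();h=cv2.cvtColor(p,cv2.COLOR_RGB2HSV)
m=((h[:,:,0]<6)|(h[:,:,0]>172))&(h[:,:,1]>150)&(np.hypot(C[:,:,0]-.479,C[:,:,1]+.384)<.03);print('plunger z',m.sum(),np.median(C[m],0) if m.any() else '')
m=((h[:,:,0]<6)|(h[:,:,0]>172))&(h[:,:,1]>150)&(np.hypot(C[:,:,0]-.613,C[:,:,1]-.159)<.03);print('pin z',m.sum(),np.median(C[m],0))
for n,y in(('green',.019),('orange',-.2208)):
    m=(abs(C[:,:,2]-.208)<.008)&(abs(C[:,:,1]-y)<.06)&(abs(C[:,:,0]-.56)<.02)&(abs(C[:,:,1]-y)>.01);print(n,m.sum(),C[m].min(0),C[m].max(0))
save('t11.png',p)
E
```

```text
35.8 [ 0.32519222 -0.48613776  0.4022794 ] [-0.03541842  0.18251801  0.07551204]
rail n 515 dir [ 0.0143 -0.9999] pt [ 0.6176 -0.1125] angle deg -0.82
hub mid [0.6142 0.1047 0.1725]
lug ((615.1657104492188, 154.96046447753906), (34.758296966552734, 38.419376373291016), 0.16680727899074554)
plunger z 64 [ 0.48034877 -0.384965    0.0554571 ]
pin z 36 [0.61418932 0.15794682 0.18859352]
green 134 [ 0.55459106 -0.02810895  0.20041749] [0.56410171 0.06586838 0.21099933]
orange 144 [ 0.55814059 -0.27021751  0.20018776] [ 0.56826402 -0.1735768   0.21309207]
```

View pics/t11.png

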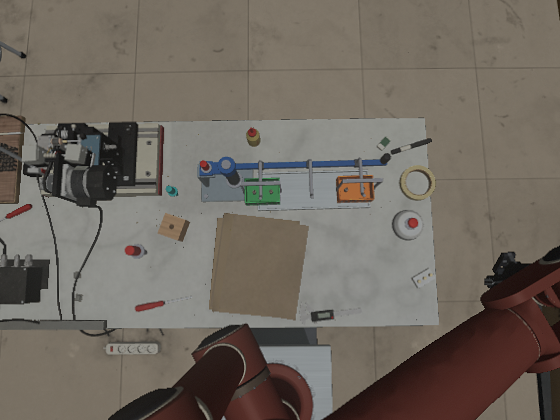

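The top view shows the pin at (205,167), green on hook 1 (262,192) and orange on hook 3 (355,189). The plunger at (412,223) is up, the bench has no other basket, and the robot is clear.

```bash
python3 -c "
from plant import order
print(order.close_job())"
```

```text
the job is handed in; nothing more can be done
None
```

The job is handed in at about 36 s on the robot's clock, with every step done in the order asked; closing it gave no verdict.

- **Swing arm:** I pushed it back to its stop, where the force jumped to 22 N. The last check still has its rail straight, at the same angle as at the stop.
- **Pin:** I took the small red one from the wooden block and put it down through the lug and bracket. It seated with 4 N at the expected height. Its top last read 0.189 m, against 0.190 m expected.
- **Baskets:** Green hangs on hook 1 and orange on hook 3, with their bars at seat height and centred to about 2 mm. The white basket was not on the bench.
- **Plunger:** I pressed it to its stop, where it moved no further at 23 N. After release its top read 0.0555 m, the same as before pressing, so it came back up.

In the last picture the robot is clear of everything, and the wrist force is about 0 N. No check failed. One mid-job reading of the orange basket was mostly hidden by the arm, so I went by the visible end of its bar, which matched.

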